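# Pack the candled eggs and close the carrier

## Robot

A 6-joint arm with a two-finger parallel gripper is mounted at the origin on the work surface. World frame = base frame: x ahead of the robot, y to its left, z up, the work surface at z = 0. Lengths are in m, angles in rad, forces in N, time in s.
With the tool pointing down it reaches from about 0.4 to 0.825 m from the base axis. Payload 7 kg.
Tool frame: the origin (TCP) lies at the centre of the arm's flange, where the gripper is bolted on; the fingertips stand 178 mm ahead of it and the grasp point (between the pads) lies 159 mm ahead of it; z points along the fingers, y is the direction in which the jaws open and shut (so a half turn about z gives the same grasp; the last joint's range is limited). The gripper opens to 88 mm and grips with 3 to 60 N. Pads are 19 mm wide; open, the fingers measure 130 mm over their backs; the gripper's body (78 mm by 193 mm) begins 47 mm behind the grasp point.
Start: joints at [-1.031, 0.359, 0.012, 0, -1.224, -0.288], TCP at [0.168, -0.654, 0.405] pointing down, gripper open.
Joint ranges: [-3.07, 3.07], [-1.43, 2.12], [-1.02, 1.25], [-3.03, 1.67], [-3.05, -0], [-3.03, 3.03]. Speed limits (rad/s): [2.39, 2.39, 3.01, 3.14, 3.14, 3.14].

## Interface

Orientations are given as [roll, pitch, yaw] about the fixed x, y, z axes, in that order (R = Rz(yaw) Ry(pitch) Rx(roll)).
In Python, from station import * gives the robot as it stands.
- The arm moves only by the tool send_rows, never from a script. Its argument "motion" is a list of rows, each an object with "offset": the shift along the tool's x, y, z in cm, a list of three; "turn": the turn about the tool's z in degrees. In form: [{"offset": [x, y, z], "turn": turn}, ...]. A call has 1 to 8 rows; each row is the pose to reach, as a shift and turn from the pose commanded when the call began, along the tool's axes at that moment; what a row does not reach only later rows make up. A row lasts 1/10 s, in which the tool goes at most 50 mm and 8.59 degrees, less where a joint would pass 70% of its speed; a pose out of reach is approached as far as the arm can. A call with a gripper value outside its range is refused whole. "hand" is the opening, from -1 (shut) to 1 (fully open), set as the call begins (left out, the last holds). The fingers move at their own pace and stop on an object; "squeeze" is the grip in N (left out, the last holds). Time passes only in rows, so rows that repeat a pose let the fingers close. It gives the time, the measured TCP pose, the force and the opening at its end, in the units of the state.
- get_state(): the state, without advancing time (a new reading comes with each control period).
- grab_frame(name): name is "scene" or "side" or "wrist"; returns a dict with "frame" (384x512x3 uint8, blue, green, red), "range_z" (384x512 float32, m along the optical axis (not along the pixel's ray), 0 where there is no reading), "vertical_fov" (degrees; the focal length in pixels is half the picture's height over the tangent of half this angle, whatever the lens; pixels are square), "cx", "cy" (the principal point, pixels), "cam_to_world" (4x4, takes a point from camera to world coordinates). Camera axes: x right, y up, looking along -z (the intrinsics and any distortion apply to the point x, -y, -z); pixel columns grow to the right and rows downward; lengths in m; the calibration is good to about 2 mm. A picture is of the moment at which its call begins.
- job_done(): hands the job in, once; it reports no verdict.
The state is a dict: "t": time; "q": joint angles; "qd": joint speeds; "joint_efforts": joint torques, N m; "eef_pos": TCP position; "ee_rot": TCP orientation; "force": force on the tool from outside, world axes, zero at the start; "moment": the same for the moment, N m; "width": finger opening in m.
Only numpy, scipy, OpenCV 4.12 (cv2) and the standard library are available. Lean on these libraries where they do the work, as an engineer would, in place of code of your own. Each camera call takes 0.05 s, during which the arm holds its last target. There are 200 camera calls.

## Task

Move every egg from the turntable into the white carrier, each standing in a cell of its own and set down gently. Then close the carrier: hook one end of the plywood cover under the fixed steel lip, swing its other end down until it lies flat on the walls, and turn the button fully over its edge to lock it. Do not disturb the other things on the bench.

Things in the scene. Friction and masses are not known exactly. Their poses are not given: they have to be found in the camera images.
- carrier: White egg carrier, fixed to the bench: an open-topped box 258 mm long (x), 128 mm wide (y), with a 19 mm bracket at its +x end. Origin: centre of its underside; z up; the -x end (towards the robot) has the lip, the +x end the turn button. Inside width 100 mm. On its 8 mm floor lies a 10 mm pulp plate with five 35 mm round cells in a row along x.
- lip_edge (a point): Middle of the lower inner edge of the fixed 4 mm steel lip at the carrier's -x end, 13 mm above the ledges. At carrier x = -109 mm, height 83 mm; the lip reaches back 16 mm to the end wall's inner face at x = -125 mm. Axes as the carrier's.
- far_stop (a point): Middle of the upper inner edge of the carrier's far end wall: carrier x = +125 mm, height 79 mm, 9 mm above the ledges. The ledges (10 mm wide, 70 mm above the carrier's underside) are the flat tops of the two side walls, on which the cover's underside lies; outside them rims 120 mm apart rise 6 mm more. The cover's other end comes down inside this stop.
- latch_grip (a point): Turn button's black grip, on its vertical axis, half-way up: 36 mm long, 12 mm thick, 24 mm high, standing along a steel bar 68 x 12 x 8 mm. Axis at carrier x = +141.5 mm; this point is 101 mm and the bar's underside 81 mm above the carrier's underside; a fitted cover's top is at 78 mm. At joint 0 the grip lies along the carrier's y.
- latch (a joint): Angle of the turn button: 0 = open (bar and grip lie across the carrier, along its y, clear of the cover), 1.57 = shut (they lie along the carrier's x, one end over the cover's far edge). It grows anticlockwise seen from above, has stops at both ends, turns with light friction (0.05 N m) and stays where it is left.
- cover_grip (a point): Centre of the cover's grip: a loose plywood board 245 x 114 x 8 mm (0.25 kg) with a dark grip block 50 mm long (x), 14 mm wide (y), 30 mm high mid-way on its top. This point is 23 mm above the board's underside; x along the board, z out of its top. Either end may go under the lip. Starts flat on the bench. Fitted, it is at carrier x = y = 0, height 93 mm.
- cover_end_a (a point): Middle of the lower edge of the cover's -x end; axes as cover_grip.
- cover_end_b (a point): Middle of the lower edge of the cover's +x end; axes as cover_grip.
- turntable_base: Fixed foot of the turntable; origin on the bench top under its axis.
- turntable (a joint): Angle of the turntable, a 224 mm aluminium disc at the right of the bench, which spins freely (no stops, hardly any friction). Disc top 34 mm above the bench, with five 10 mm high rubber cups (inside 34 mm, outside 42 mm) 72 mm from the axis equally spaced round it.
- egg1_c (a point): Centre of a brown egg, 56 mm tall and 43 mm across at its widest, 3 mm above this point; z along its long axis, pointed end down with a 12 mm flat there. Stands upright in a cup of the turntable at the start. 60 g. None if absent.
- egg2_c (a point): Centre of a brown egg, 56 mm tall and 43 mm across at its widest, 3 mm above this point; z along its long axis, pointed end down with a 12 mm flat there. Stands upright in a cup of the turntable at the start. 60 g. None if absent.
- egg3_c (a point): Centre of a brown egg, 56 mm tall and 43 mm across at its widest, 3 mm above this point; z along its long axis, pointed end down with a 12 mm flat there. Stands upright in a cup of the turntable at the start. 60 g. None if absent.
- egg4_c (a point): Centre of a brown egg, 56 mm tall and 43 mm across at its widest, 3 mm above this point; z along its long axis, pointed end down with a 12 mm flat there. Stands upright in a cup of the turntable at the start. 60 g. None if absent.
- egg5_c (a point): Centre of a brown egg, 56 mm tall and 43 mm across at its widest, 3 mm above this point; z along its long axis, pointed end down with a 12 mm flat there. Stands upright in a cup of the turntable at the start. 60 g. None if absent.
- cell1 (a point): Centre of the floor of the carrier's cell nearest the lip (8 mm above its underside, 10 mm deep, 35 mm across); the five cells are 46 mm apart in a straight row from cell1 to cell5. An egg standing in it has its centre 28 mm above this point. Any egg may go in any cell.
- cell5 (a point): Centre of the floor of the carrier's cell nearest the turn button (8 mm above its underside, 10 mm deep, 35 mm across); the five cells are 46 mm apart in a straight row from cell1 to cell5. An egg standing in it has its centre 28 mm above this point. Any egg may go in any cell.
- tape_roll: Cardboard tape roll, 90 mm across, 24 mm high, far side of the bench. Leave alone.
- disinfectant: Bottle, 64 mm across, 160 mm high, at the right back. Leave alone.
- shell_bowl: White bowl, 120 mm across, 50 mm high, at the left back. Leave alone.
- date_stamp: Small wooden hand stamp, 34 mm across, 58 mm high, standing near the robot, right of the carrier. Leave alone.
- candling_torch: Black hand torch, about 135 mm long and 36 mm thick, lying on the bench, near left. Leave alone.
- carton_blanks: Cardboard box 110 x 160 x 50 mm beyond the carrier. Leave alone.
- mug: Blue mug, 76 mm across, 85 mm high, near right. Leave alone.
There are look-alikes about, which are no part of the job. What is shaped like the part that bears egg2_c but red is not meant.

How it is judged:
By the outcome, as a careful person would: the job done as asked, in the order asked, and still so for the second after the job is handed in, with the robot touching nothing.
Of egg1, egg2, egg3, egg4, egg5 only 3 to 5 are there at a start; the rules pass over those that are not, and their reading is None.
At some moment in a run one of cover may be knocked a few centimetres aside while the robot is not near it.
It also fails if it takes over 210 s, if anything falls off the work surface, if the arm or the gripper's body presses on something with over 40 N, if the wrist force passes 120 N, or if a joint passes its speed limit or range.

## Working session

There is one attempt and no reset: what is moved stays moved. The work goes in short steps, Python scripts to look and compute and a tool call to move; the robot and the scene stay as the last step left them, time stands still between calls to the robot, and variables do not carry over. Pictures are saved under pics/ and viewed, about 12 in all and at most 16, crops included, and the job is handed in when it is done.

Besides the shell and the picture viewer there is one more tool, called as name(argument=value, ...) on one line, values as JSON. send_rows: Moves the arm, as the interface text tells. Its arguments: {"type":"object","properties":{"motion":{"type":"array"},"hand":{"type":"number"},"squeeze":{"type":"number"}},"required":["motion"]}

```bash
ls; mkdir -p pics
cat > h.py <<'E'
from station import *
import numpy as np, cv2
from scipy.spatial.transform import Rotation as Ro
def world(f,us=None,vs=None):
    H,W=f["range_z"].shape
    F=H/2/np.tan(np.radians(f["vertical_fov"])/2)
    u,v=np.meshgrid(np.arange(W),np.arange(H))
    z=f["range_z"]
    P=np.stack([(u-f["cx"])/F*z,-(v-f["cy"])/F*z,-z,np.ones_like(z)],-1)
    return (P@np.array(f["cam_to_world"]).T)[...,:3]
E
python3 - <<'E'
from h import *
import pickle
print(get_state())
for n in ["scene","side","wrist"]:
    f=grab_frame(n); pickle.dump(f,open(n+".pkl","wb"))
    print(n,[k for k in f],f["vertical_fov"],f["cx"],f["cy"],np.array(f["cam_to_world"]).round(3).tolist())
    cv2.imwrite(f"pics/{n}0.png",cv2.resize(f["frame"],(800,600)))
E
```

```text
pics
{'t': 0.0, 'q': array([-1.03089518e+00,  3.59398288e-01,  1.10609159e-02, -3.33761325e-04,
       -1.22412080e+00, -2.88079450e-01]), 'qd': array([-8.60696003e-04, -2.38448890e-05,  1.57911405e-03, -2.74717091e-04,
        9.14829035e-04,  1.09359426e-03]), 'joint_efforts': array([ 5.15685842e-04, -5.82707334e+01,  2.93053633e+01,  6.99657887e+00,
        6.85199499e-03, -1.77102997e-04]), 'eef_pos': array([ 0.16812265, -0.6535264 ,  0.40371892]), 'ee_rot': array([ 3.13991014e+00, -1.71366632e-04, -2.88988448e+00]), 'force': array([-0.27682811,  0.47236706,  0.21778319]), 'moment': array([ 0.06919857, -0.00186595,  0.0440736 ]), 'width': 0.08745862518597688}
scene ['frame', 'range_z', 'vertical_fov', 'cx', 'cy', 'cam_to_world'] 42.844135775500575 251.52205464203905 189.40676360201243 [[-0.584, -0.535, 0.61, 1.393], [0.811, -0.4, 0.426, 0.565], [0.016, 0.744, 0.668, 1.044], [0.0, 0.0, 0.0, 1.0]]
side ['frame', 'range_z', 'vertical_fov', 'cx', 'cy', 'cam_to_world'] 50.44049194856931 257.555306674443 187.07166415217267 [[0.998, -0.038, 0.055, 0.586], [0.067, 0.61, -0.79, -0.88], [-0.004, 0.792, 0.611, 0.751], [0.0, 0.0, 0.0, 1.0]]
wrist ['frame', 'range_z', 'vertical_fov', 'cx', 'cy', 'cam_to_world'] 70.51691201519391 263.0403946304877 193.55423784998595 [[-0.249, -0.937, -0.244, 0.103], [0.968, -0.241, -0.064, -0.671], [0.001, -0.252, 0.968, 0.384], [0.0, 0.0, 0.0, 1.0]]
```

View pics/scene0.png

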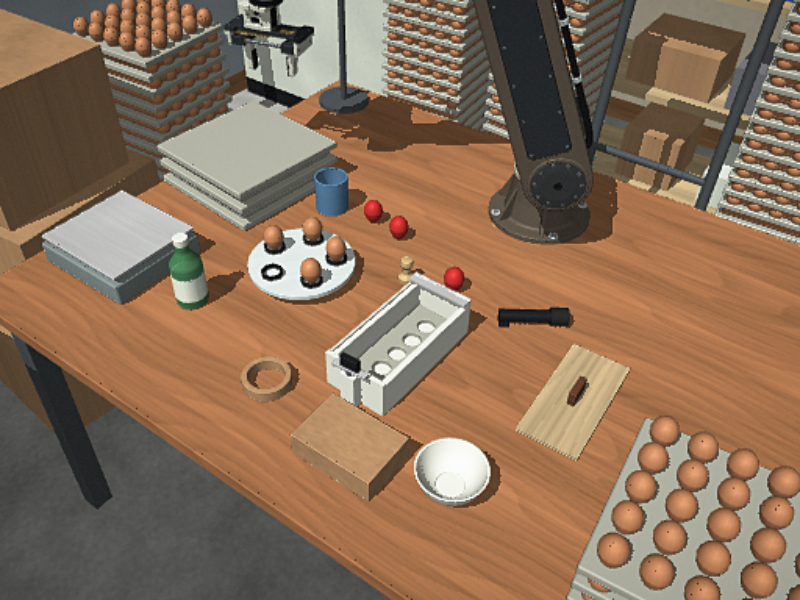

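View pics/side0.png

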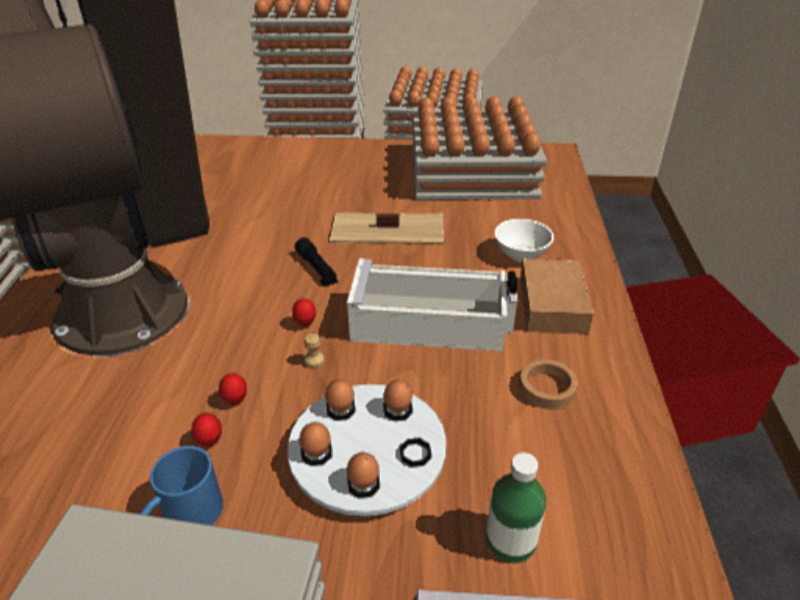

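Scene: four brown eggs on the turntable (scene 273,238; 312,231; 336,249; 311,271), one cup empty at (272,271). The three red eggs on the bench (373,210; 398,227; 454,278) are the excluded look-alikes. The carrier button at (350,362) is open, and the cover lies at (577,395). Next I measure from depth.

```bash
cat > m.py <<'E'
from h import *
import pickle
for n in ["scene","side"]:
    f=pickle.load(open(n+".pkl","rb")); P=world(f); ok=f["range_z"]>0
    hsv=cv2.cvtColor(f["frame"],cv2.COLOR_BGR2HSV); x,y,z=P[...,0],P[...,1],P[...,2]
    print(n,"bench z",np.median(z[ok&(abs(z)<.02)]).round(4))
    def comps(m,lab,minn=25):
        k,l,s,c=cv2.connectedComponentsWithStats(m.astype(np.uint8))
        for i in range(1,k):
            if s[i,4]>=minn:
                Q=P[l==i]; print(lab,c[i].round(),s[i,4],"mean",Q.mean(0).round(4),"min",np.percentile(Q,2,0).round(4),"max",np.percentile(Q,98,0).round(4))
    # eggs by sphere-ish fit
    m=ok&(z>.058)&(z<.1)&(hsv[...,0]<20)&(hsv[...,1]>90)&(x>.2)&(x<.9)&(y<0.1)&(y>-.6)
    k,l,s,c=cv2.connectedComponentsWithStats(m.astype(np.uint8))
    for i in range(1,k):
        if s[i,4]<40: continue
        Q=P[l==i]; A=np.c_[2*Q,np.ones(len(Q))]; 
        # ellipsoid a=b=21.5,c~25..28 above widest
        from scipy.optimize import least_squares
        r=least_squares(lambda p:np.sqrt((((Q-p)/[.0215,.0215,.025])**2).sum(1))-1,Q.mean(0),loss="soft_l1",f_scale=.03).x
        print("egg",c[i].round(),s[i,4],r.round(4),"ztop",Q[:,2].max().round(4))
    m=ok&(z>.025)&(z<.05)&(hsv[...,2]<100)
    comps(ok&(z>.072)&(z<.08)&(x>.3)&(hsv[...,1]<60),"rim")
    comps(ok&(z>.082)&(z<.09)&(x>.3)&(hsv[...,1]<90),"lip/bar",6)
    comps(ok&(z>.09)&(z<.12)&(x>.3)&(hsv[...,2]<80)&(abs(y)<.4),"latchgrip",6)
    comps(ok&(z>.032)&(z<.045)&(hsv[...,2]<110)&(y>.1),"blockTop",10)
    comps(ok&(z>.004)&(z<.013)&(hsv[...,2]>120)&(y>.1),"board",300)
    comps(ok&(z>.03)&(z<.038)&(hsv[...,1]<60)&(y<0),"disc",300)
E
python3 m.py
```

```text
scene bench z 0.0004
egg [199. 145.] 128 [ 0.4258 -0.3247  0.0657] ztop 0.0907
egg [174. 151.] 136 [ 0.4959 -0.3711  0.0656] ztop 0.0929
egg [215. 158.] 130 [ 0.4474 -0.2429  0.0658] ztop 0.0936
egg [198. 172.] 145 [ 0.5319 -0.2383  0.0661] ztop 0.0921
rim [171. 118.] 37 mean [ 0.3721 -0.4983  0.0753] min [ 0.3044 -0.5061  0.0724] max [ 0.4432 -0.4884  0.0794]
rim [121. 179.] 35 mean [ 0.7038 -0.3983  0.0755] min [ 0.6711 -0.4236  0.0726] max [ 0.7223 -0.3842  0.0794]
rim [241. 200.] 129 mean [ 0.5601 -0.0533  0.0748] min [ 0.4551 -0.0604  0.0722] max [ 0.6638 -0.0429  0.079 ]
rim [293. 201.] 37 mean [0.4752 0.0708 0.0745] min [0.4458 0.0638 0.0723] max [0.4986 0.0759 0.0777]
rim [261. 230.] 153 mean [0.6239 0.0644 0.075 ] min [0.5114 0.0443 0.0721] max [0.7045 0.0729 0.0792]
rim [213. 226.] 35 mean [ 0.6924 -0.0513  0.0763] min [ 0.6771 -0.0613  0.072 ] max [ 0.7021 -0.037   0.08  ]
rim [223. 240.] 32 mean [0.7175 0.0041 0.0762] min [ 0.713  -0.0127  0.0725] max [0.7224 0.0174 0.0797]
lip/bar [179. 114.] 6 mean [ 0.3455 -0.4869  0.0863] min [ 0.3359 -0.4893  0.0826] max [ 0.3527 -0.
[... 5011 characters left out ...]
359] min [0.4461 0.3052 0.0324] max [0.4907 0.3226 0.0395]
blockTop [350. 151.] 14 mean [0.8067 0.245  0.0396] min [0.8039 0.2339 0.0335] max [0.8095 0.2578 0.0441]
blockTop [194. 155.] 42 mean [0.3075 0.2002 0.0341] min [0.2949 0.1835 0.0325] max [0.3228 0.2206 0.0363]
blockTop [325. 160.] 35 mean [0.7213 0.1936 0.0387] min [0.7031 0.1789 0.0324] max [0.7429 0.2165 0.0448]
blockTop [339. 162.] 15 mean [0.7659 0.1822 0.0376] min [0.7499 0.1775 0.0339] max [0.78   0.1875 0.0417]
board [248. 146.] 1100 mean [0.4697 0.3086 0.007 ] min [0.3511 0.2576 0.0043] max [0.5866 0.3703 0.0101]
disc [236. 289.] 4588 mean [ 0.4972 -0.3171  0.0336] min [ 0.3909 -0.4066  0.031 ] max [ 0.5949 -0.2069  0.0366]
```

send_rows(motion=[{"offset":[-3.5,3.5,0],"turn":2},{"offset":[-7,7,0],"turn":4},{"offset":[-10.5,10.5,0],"turn":6},{"offset":[-14,14,0],"turn":8},{"offset":[-17.5,17.5,0],"turn":10},{"offset":[-21,21,0],"turn":12},{"offset":[-24.5,24.5,0],"turn":14},{"offset":[-28,28,0],"turn":15.7}], hand=0.25, squeeze=10)

```text
t: 0.95
eef_pos: [0.37, -0.3109, 0.4048]
ee_rot: [-3.142, 0.0, 3.118]
force: [1.8, 0.1, 0.9]
width: 0.0547
```

```bash
cat >> h.py <<'E'
def go(x,y,zg,yaw=None):
    "grasp point target (world) -> offset cm, turn deg"
    s=get_state(); R=Ro.from_euler('xyz',s['ee_rot']).as_matrix()
    g=s['eef_pos']+R@[0,0,.159]
    d=R.T@(np.array([x,y,zg])-g)
    t=None if yaw is None else (-(np.degrees(yaw-s['ee_rot'][2])+180)%360-0)
    if t is not None: t=(np.degrees(s['ee_rot'][2]-yaw)+180)%360-180
    print("t",round(s['t'],1),"g",g.round(4),"yaw",s['ee_rot'][2].round(3),"F",s['force'].round(1),"w",round(s['width'],4),"| off cm",(d*100).round(2),"turn",t)
E
python3 -c "
from h import *
go(.56,.0,.245,np.pi-.02)"
```

```text
t 0.9 g [ 0.37   -0.3109  0.2458] yaw 3.118 F [1.8 0.1 0.9] w 0.0547 | off cm [-18.25  31.54   0.08] turn -0.2192074946387379
```

send_rows(motion=[{"offset":[-2.3,4,0],"turn":0},{"offset":[-4.6,8,0],"turn":0},{"offset":[-6.9,12,0],"turn":0},{"offset":[-9.2,16,0],"turn":0},{"offset":[-11.5,20,0],"turn":0},{"offset":[-13.8,24,0],"turn":0},{"offset":[-16.1,28,0],"turn":0},{"offset":[-18.3,31.5,0],"turn":0}])

```text
t: 1.75
eef_pos: [0.5601, 0.0002, 0.4046]
ee_rot: [3.141, 0.0, 3.12]
force: [0.1, 0.4, 0.8]
width: 0.0548
```

send_rows(motion=[{"offset":[0,0,0],"turn":0},{"offset":[0,0,0],"turn":0},{"offset":[0,0,0],"turn":0}])

```text
t: 2.05
eef_pos: [0.5591, -0.0023, 0.4044]
ee_rot: [-3.141, -0.001, 3.119]
force: [-0.7, 0.5, -0.9]
width: 0.0547
```

Run:
```python
from h import *
import pickle
f=grab_frame("wrist"); pickle.dump(f,open("w1.pkl","wb"))
P=world(f); np.save("w1P.npy",P)
print(get_state()['eef_pos'],np.median(P[...,2][abs(P[...,2])<.02]))
im=cv2.resize(f["frame"],(800,600),interpolation=cv2.INTER_CUBIC)
cv2.imwrite("pics/w1.png",im)
```

```text
[ 0.5589808  -0.00263348  0.40462028] 0.00034270830585986234
```

View pics/w1.png

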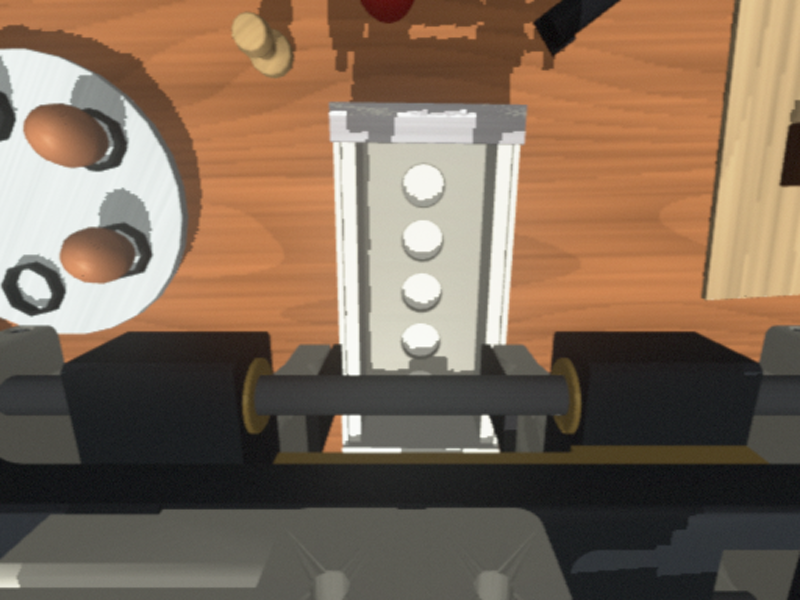

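Run:
```python
from h import *
import pickle
f=pickle.load(open("w1.pkl","rb")); P=np.load("w1P.npy"); x,y,z=P[...,0],P[...,1],P[...,2]
g=f["frame"].min(2)
# plate holes: bright, z<0.017
m=((g>215)&(z<.030)&(x>.45)&(x<.7)&(abs(y)<.05)).astype(np.uint8)
k,l,s,c=cv2.connectedComponentsWithStats(m)
for i in range(1,k):
    if s[i,4]>80:
        Q=P[l==i]; print("cell px",c[i].round(1),s[i,4],"mean",Q.mean(0).round(4),"mid",((np.percentile(Q,1,0)+np.percentile(Q,99,0))/2).round(4))
# side wall inner/outer edges per row at rim height
for lo,hi,nm in [(.0735,.08,"rim"),(.0665,.0725,"ledge"),(.082,.09,"lip")]:
    M=(z>lo)&(z<hi)&(x>.42)&(x<.66)&(abs(y-.005)<.08)
    for sgn in (-1,1):
        S=M&((y-.006)*sgn>0.03) if nm!="lip" else M
        if S.sum()<20: continue
        Q=P[S]; p=np.polyfit(Q[:,0],Q[:,1],1); print(nm,sgn,len(Q),"y@.57",np.polyval(p,.57).round(4),"yaw",p[0].round(4),"x",np.percentile(Q[:,0],[1,99]).round(4),"y",np.percentile(Q[:,1],[1,99]).round(4))
```

```text
cell px [270.7 116. ] 416 mean [0.4829 0.0085 0.008 ] mid [0.4831 0.0082 0.008 ]
cell px [270.2 150.7] 381 mean [0.5289 0.0071 0.008 ] mid [0.5287 0.0069 0.0078]
cell px [269.6 183.7] 334 mean [0.5752 0.0055 0.0081] mid [0.5751 0.0059 0.0118]
cell px [268.9 214.5] 276 mean [0.6213 0.0037 0.0081] mid [0.621  0.0035 0.009 ]
rim -1 515 y@.57 -0.0559 yaw -0.031 x [0.4583 0.6247] y [-0.0584 -0.0507]
rim 1 467 y@.57 0.0677 yaw -0.0349 x [0.4631 0.6055] y [0.0653 0.0731]
ledge -1 1377 y@.57 -0.0492 yaw -0.0341 x [0.458  0.6297] y [-0.0552 -0.0411]
ledge 1 1243 y@.57 0.0609 yaw -0.033 x [0.4616 0.6071] y [0.0554 0.069 ]
lip -1 3212 y@.57 0.1224 yaw 0.9222 x [0.4352 0.4609] y [-0.0527  0.0726]
lip 1 3212 y@.57 0.1224 yaw 0.9222 x [0.4352 0.4609] y [-0.0527  0.0726]
```

```bash
python3 -c "
from h import *
go(.4475,-.2436,.160,np.pi-.0335)"
```

```text
t 2.1 g [ 0.5589 -0.0026  0.2456] yaw 3.119 F [0.2 0.8 0.4] w 0.0545 | off cm [ 10.58 -24.34   8.57] turn 0.6053556519400161
```

send_rows(motion=[{"offset":[1.8,-4,1.4],"turn":0.6},{"offset":[3.6,-8,2.8],"turn":0.6},{"offset":[5.4,-12,4.2],"turn":0.6},{"offset":[7.2,-16,5.6],"turn":0.6},{"offset":[9,-20,7],"turn":0.6},{"offset":[10.6,-24.3,8.6],"turn":0.6},{"offset":[10.6,-24.3,8.6],"turn":0.6},{"offset":[10.6,-24.3,8.6],"turn":0.6}])

```text
t: 2.9
eef_pos: [0.4467, -0.2441, 0.3187]
ee_rot: [-3.142, -0.0, 3.105]
force: [0.8, 0.3, 0.1]
width: 0.0548
```

```bash
cat > eg.py <<'E'
from h import *
import sys,pickle
from scipy.optimize import least_squares
def eggs(n):
    f=grab_frame(n); pickle.dump(f,open(n+"_l.pkl","wb")); P=world(f); z=P[...,2]; x=P[...,0]; y=P[...,1]
    hsv=cv2.cvtColor(f["frame"],cv2.COLOR_BGR2HSV)
    m=(f["range_z"]>0)&(z>.03)&(z<.1)&(hsv[...,0]<20)&(hsv[...,1]>90)&(x>.35)&(x<.75)&(y<.06)&(y>-.45)
    m&=~((x<.47)&(y>-.17)&(z<.07)) & ~((z<.058)&(y<-.1))
    k,l,s,c=cv2.connectedComponentsWithStats(m.astype(np.uint8))
    for i in range(1,k):
        if s[i,4]<60: continue
        Q=P[l==i]
        r=least_squares(lambda p:np.sqrt((((Q-p)/[.0215,.0215,.025])**2).sum(1))-1,Q.mean(0),loss="soft_l1",f_scale=.03)
        print(n,c[i].round(),s[i,4],r.x.round(4),"top",Q[:,2].max().round(4),"cost",round(r.cost/len(Q)*1e4,2))
for n in sys.argv[1:]: eggs(n)
E
python3 eg.py side wrist; python3 -c "
from h import *
go(.4475,-.2436,.068,np.pi-.0335)"
```

```text
side [338. 194.] 64 [0.758  0.0136 0.0353] top 0.0518 cost 90.52
side [217. 252.] 272 [ 0.4474 -0.2441  0.0646] top 0.0911 cost 7.58
side [254. 253.] 271 [ 0.5317 -0.24    0.0646] top 0.0909 cost 7.77
side [201. 281.] 316 [ 0.4253 -0.326   0.0646] top 0.0921 cost 6.72
side [232. 301.] 354 [ 0.4962 -0.3721  0.0646] top 0.0909 cost 6.2
wrist [168. 180.] 1762 [ 0.4259 -0.3255  0.065 ] top 0.091 cost 2.13
wrist [264. 202.] 1537 [ 0.4479 -0.2436  0.0649] top 0.0911 cost 2.03
wrist [271. 278.] 829 [ 0.533  -0.2391  0.0656] top 0.0882 cost 2.34
t 3.0 g [ 0.4482 -0.2427  0.1603] yaw 3.108 F [-0.2 -0.3  0.4] w 0.0548 | off cm [ 0.08 -0.09  9.23] turn -0.0011313268344679273
```

send_rows(motion=[{"offset":[0,-0.1,3.5],"turn":0},{"offset":[0,-0.1,6.5],"turn":0},{"offset":[0,-0.1,8.5],"turn":0},{"offset":[0,-0.1,9.2],"turn":0},{"offset":[0,-0.1,9.2],"turn":0},{"offset":[0,-0.1,9.2],"turn":0}])

```text
t: 3.6
eef_pos: [0.449, -0.2432, 0.2278]
ee_rot: [-3.141, 0.002, 3.11]
force: [-0.1, -0.8, 0.5]
width: 0.0545
```

send_rows(motion=[{"offset":[0,0,0],"turn":0},{"offset":[0,0,0],"turn":0},{"offset":[0,0,0],"turn":0},{"offset":[0,0,0],"turn":0},{"offset":[0,0,0],"turn":0}], hand=-0.3, squeeze=10)

```text
t: 4.1
eef_pos: [0.4486, -0.2437, 0.2274]
ee_rot: [-3.141, 0.002, 3.109]
force: [-1.3, 0.4, 6.2]
width: 0.0418
```

send_rows(motion=[{"offset":[0,0,-1],"turn":0},{"offset":[0,0,-3],"turn":0},{"offset":[0,0,-6],"turn":0},{"offset":[0,0,-9.5],"turn":0},{"offset":[0,0,-9.5],"turn":0},{"offset":[0,0,-9.5],"turn":0}])

```text
t: 4.7
eef_pos: [0.448, -0.2435, 0.3227]
ee_rot: [3.141, 0.002, 3.109]
force: [-0.1, 0.1, -0.3]
width: 0.0417
```

```bash
python3 eg.py side; python3 -c "
from h import *
go(.6213,.0040,.165,np.pi-.0335)"
```

```text
side [338. 194.] 64 [0.7575 0.0159 0.0335] top 0.0517 cost 95.83
side [254. 253.] 272 [ 0.5317 -0.2398  0.0646] top 0.0903 cost 6.89
side [201. 280.] 314 [ 0.4253 -0.3261  0.0648] top 0.0919 cost 6.69
side [232. 300.] 347 [ 0.5003 -0.3937  0.093 ] top 0.092 cost 63.62
t 4.8 g [ 0.4476 -0.2433  0.1626] yaw 3.108 F [-0.1 -0.  -1.3] w 0.0416 | off cm [-16.54  25.29  -0.22] turn 0.022383889997655615
```

send_rows(motion=[{"offset":[-2.3,3.6,0],"turn":0},{"offset":[-4.7,7.2,-0.3],"turn":0},{"offset":[-7.1,10.8,-0.3],"turn":0},{"offset":[-9.5,14.4,-0.3],"turn":0},{"offset":[-11.9,18,-0.3],"turn":0},{"offset":[-14.3,21.6,-0.3],"turn":0},{"offset":[-16.5,25.3,-0.3],"turn":0},{"offset":[-16.5,25.3,-0.3],"turn":0}])

```text
t: 5.55
eef_pos: [0.6233, 0.0078, 0.3225]
ee_rot: [-3.141, -0.002, 3.112]
force: [-0.8, -0.5, -1.3]
width: 0.0416
```

send_rows(motion=[{"offset":[0,0,0],"turn":0},{"offset":[0,0,0],"turn":0}])

```text
t: 5.75
eef_pos: [0.6206, 0.0035, 0.3235]
ee_rot: [-3.141, -0.002, 3.109]
force: [-0.5, -1.1, 0.1]
width: 0.0417
```

```bash
python3 -c "
from h import *
go(.6213,.0040,.043,np.pi-.0335)"
```

```text
t 5.8 g [0.6202 0.0034 0.1645] yaw 3.109 F [-0.5 -1.1  0.1] w 0.0417 | off cm [-0.14  0.07 12.15] turn 0.025993203136550846
```

send_rows(motion=[{"offset":[-0.1,0.1,4],"turn":0},{"offset":[-0.1,0.1,8],"turn":0},{"offset":[-0.1,0.1,10.5],"turn":0},{"offset":[-0.1,0.1,11.4],"turn":0},{"offset":[-0.1,0.1,11.8],"turn":0},{"offset":[-0.1,0.1,12.0],"turn":0},{"offset":[-0.1,0.1,12.1],"turn":0},{"offset":[-0.1,0.1,12.1],"turn":0}])

```text
t: 6.55
eef_pos: [0.6227, 0.005, 0.2048]
ee_rot: [3.141, 0.002, 3.109]
force: [-0.2, -0.8, -0.8]
width: 0.0418
```

```bash
python3 -c "
from h import *
go(.6213,.0040,.0424,np.pi-.0335)"
```

```text
t 6.5 g [0.6229 0.0051 0.0458] yaw 3.109 F [-0.2 -0.8 -0.8] w 0.0418 | off cm [ 0.16 -0.11  0.34] turn 0.044857369799046865
```

send_rows(motion=[{"offset":[0,0,0],"turn":0},{"offset":[0,0,0],"turn":0},{"offset":[0,0,0.1],"turn":0},{"offset":[0,0,0.1],"turn":0},{"offset":[0,0,0.1],"turn":0}])

```text
t: 7.05
eef_pos: [0.6223, 0.005, 0.2026]
ee_rot: [-3.142, -0.0, 3.109]
force: [0.3, 0.9, -0.6]
width: 0.0418
```

```bash
python3 -c "
from h import *
go(.6213,.0040,.0424,np.pi-.0335)"
```

```text
t 7.0 g [0.6223 0.005  0.0436] yaw 3.109 F [ 0.3  0.9 -0.6] w 0.0418 | off cm [ 0.1  -0.1   0.12] turn 0.05186806981475911
```

send_rows(motion=[{"offset":[0.1,-0.1,0.1],"turn":0},{"offset":[0.1,-0.1,0.1],"turn":0},{"offset":[0.1,-0.1,0.1],"turn":0}])

```text
t: 7.35
eef_pos: [0.6215, 0.004, 0.2018]
ee_rot: [3.141, 0.001, 3.109]
force: [1.1, -0.0, 0.7]
width: 0.0417
```

send_rows(motion=[{"offset":[0,0,0],"turn":0},{"offset":[0,0,0],"turn":0},{"offset":[0,0,0],"turn":0},{"offset":[0,0,0],"turn":0},{"offset":[0,0,-2],"turn":0},{"offset":[0,0,-6],"turn":0},{"offset":[0,0,-11],"turn":0},{"offset":[0,0,-11.5],"turn":0}], hand=0.16)

```text
t: 8.15
eef_pos: [0.6231, 0.0042, 0.3235]
ee_rot: [3.14, 0.01, 3.11]
force: [1.7, 0.3, 0.2]
width: 0.051
```

```bash
python3 eg.py wrist side; python3 -c "
from h import *
go(.5325,-.2393,.165,np.pi-.0335)
f=grab_frame('wrist'); cv2.imwrite('pics/w2.png',f['frame'])"
```

```text
wrist [263. 188.] 1344 [0.6215 0.0041 0.039 ] top 0.0652 cost 2.13
side [338. 193.] 61 [0.7564 0.0164 0.0329] top 0.0528 cost 98.72
side [293. 194.] 126 [0.6208 0.0028 0.0382] top 0.0642 cost 11.87
side [254. 253.] 273 [ 0.5319 -0.2398  0.0646] top 0.0913 cost 7.23
side [201. 281.] 319 [ 0.4254 -0.326   0.0647] top 0.091 cost 6.41
side [232. 300.] 350 [ 0.4965 -0.372   0.0647] top 0.0925 cost 6.35
t 8.2 g [0.6223 0.0043 0.1598] yaw 3.109 F [-0.6 -0.9  0.4] w 0.0507 | off cm [  8.17 -24.64  -0.58] turn 0.04807587268325619
```

View pics/w2.png

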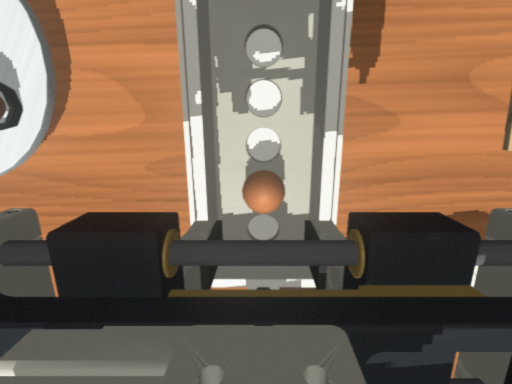

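The first egg stands upright in cell 4 at pixel (263,190). On to the next one.

send_rows(motion=[{"offset":[1.4,-4.1,0],"turn":0},{"offset":[2.8,-8.2,0],"turn":0},{"offset":[4.2,-12.3,0],"turn":0},{"offset":[5.6,-16.4,0],"turn":0},{"offset":[7,-20.5,0],"turn":0},{"offset":[8.2,-24.6,0],"turn":0},{"offset":[8.2,-24.6,0],"turn":0},{"offset":[8.2,-24.6,0],"turn":0}], hand=0.25)

```text
t: 9.1
eef_pos: [0.5303, -0.2402, 0.3148]
ee_rot: [3.141, -0.003, 3.106]
force: [-1.0, 0.6, 0.1]
width: 0.0545
```

send_rows(motion=[{"offset":[0,0,0],"turn":0},{"offset":[0,0,0],"turn":0}])

```text
t: 9.3
eef_pos: [0.5316, -0.2383, 0.316]
ee_rot: [3.141, -0.001, 3.11]
force: [1.3, 0.7, 0.4]
width: 0.0546
```

```bash
python3 eg.py wrist; python3 -c "
from h import *
go(.5325,-.2393,.066,np.pi-.0335)"
```

```text
wrist [146.  74.] 2432 [ 0.4257 -0.3258  0.065 ] top 0.0919 cost 2.52
wrist [104. 168.] 2112 [ 0.497  -0.3719  0.0651] top 0.0915 cost 2.55
wrist [263. 204.] 1540 [ 0.5323 -0.2391  0.0649] top 0.0912 cost 2.07
t 9.3 g [ 0.5316 -0.2382  0.1573] yaw 3.11 F [ 0.5  0.9 -0.2] w 0.0549 | off cm [-0.1  -0.11  9.13] turn 0.1331175521044088
```

send_rows(motion=[{"offset":[-0.1,-0.1,3.5],"turn":0.1},{"offset":[-0.1,-0.1,6.5],"turn":0.1},{"offset":[-0.1,-0.1,8.3],"turn":0.1},{"offset":[-0.1,-0.1,9.1],"turn":0.1},{"offset":[-0.1,-0.1,9.1],"turn":0.1},{"offset":[-0.1,-0.1,9.1],"turn":0.1},{"offset":[-0.1,-0.1,9.1],"turn":0.1}])

```text
t: 10.05
eef_pos: [0.5329, -0.2402, 0.2269]
ee_rot: [-3.141, 0.002, 3.108]
force: [0.6, -0.4, -0.1]
width: 0.055
```

send_rows(motion=[{"offset":[0,0,0],"turn":0},{"offset":[0,0,0],"turn":0},{"offset":[0,0,0],"turn":0},{"offset":[0,0,0],"turn":0},{"offset":[0,0,0],"turn":0}], hand=-0.3)

```text
t: 10.55
eef_pos: [0.5326, -0.2403, 0.2262]
ee_rot: [-3.141, 0.001, 3.107]
force: [0.3, -0.1, 4.1]
width: 0.0414
```

send_rows(motion=[{"offset":[0,0,-1],"turn":0},{"offset":[0,0,-3],"turn":0},{"offset":[0,0,-6],"turn":0},{"offset":[0,0,-9.8],"turn":0},{"offset":[0,0,-9.8],"turn":0},{"offset":[0,0,-9.8],"turn":0}])

```text
t: 11.15
eef_pos: [0.5322, -0.2402, 0.3249]
ee_rot: [3.141, 0.002, 3.107]
force: [1.3, 0.6, -1.1]
width: 0.0413
```

send_rows(motion=[{"offset":[-0.6,4,0],"turn":0},{"offset":[-1.2,8,0],"turn":0},{"offset":[-1.8,12,0],"turn":0},{"offset":[-2.4,16,0],"turn":0},{"offset":[-3,20,0],"turn":0},{"offset":[-3.5,24,0],"turn":0},{"offset":[-3.5,24.6,0],"turn":0},{"offset":[-3.5,24.6,0],"turn":0}])

```text
t: 11.95
eef_pos: [0.5753, 0.0056, 0.3224]
ee_rot: [-3.141, -0.002, 3.109]
force: [-0.4, -0.3, 0.4]
width: 0.0416
```

send_rows(motion=[{"offset":[0,0,0],"turn":0},{"offset":[0,0,0],"turn":0},{"offset":[0,0,0],"turn":0}])

```text
t: 12.25
eef_pos: [0.5755, 0.0033, 0.3235]
ee_rot: [-3.141, -0.0, 3.106]
force: [0.3, 0.8, -0.4]
width: 0.0417
```

```bash
python3 -c "
from h import *
go(.5752,.0054,.041,np.pi-.0335)"
```

```text
t 12.2 g [0.5754 0.0033 0.1645] yaw 3.106 F [ 0.3  0.8 -0.4] w 0.0417 | off cm [ 0.03  0.21 12.35] turn -0.14432530416743816
```

send_rows(motion=[{"offset":[0,0.2,4],"turn":0},{"offset":[0,0.2,8],"turn":0},{"offset":[0,0.2,10.8],"turn":0},{"offset":[0,0.2,11.6],"turn":0},{"offset":[0,0.2,11.9],"turn":0},{"offset":[0,0.2,12.1],"turn":0},{"offset":[0,0.2,12.2],"turn":0},{"offset":[0,0.2,12.2],"turn":0}])

```text
t: 13.05
eef_pos: [0.5762, 0.0065, 0.2028]
ee_rot: [3.141, 0.002, 3.107]
force: [-0.2, 0.2, -0.3]
width: 0.0417
```

send_rows(motion=[{"offset":[0,0,0],"turn":0},{"offset":[0,0,0],"turn":0},{"offset":[0,0,0],"turn":0},{"offset":[0,0,0],"turn":0}])

```text
t: 13.45
eef_pos: [0.5758, 0.0065, 0.2018]
ee_rot: [3.142, 0.0, 3.107]
force: [0.6, -0.0, -0.4]
width: 0.0417
```

```bash
python3 -c "
from h import *
go(.5752,.0054,.041,np.pi-.0335)"
```

```text
t 13.4 g [0.5758 0.0065 0.0428] yaw 3.107 F [ 0.6 -0.  -0.4] w 0.0417 | off cm [ 0.06 -0.11  0.18] turn -0.046829765781751576
```

Lower 1.5 mm, release, rise, and go over the third egg. From cell 3 to (.4257,-.3257) is +13.8, -33.6 cm in tool axes.

send_rows(motion=[{"offset":[0,-0.1,0.1],"turn":0},{"offset":[0,-0.1,0.15],"turn":0},{"offset":[0,-0.1,0.15],"turn":0},{"offset":[0,-0.1,0.15],"turn":0}])

```text
t: 13.85
eef_pos: [0.5759, 0.0054, 0.2003]
ee_rot: [-3.142, 0.0, 3.107]
force: [-0.6, -0.2, 2.2]
width: 0.0417
```

send_rows(motion=[{"offset":[0,0,0],"turn":0},{"offset":[0,0,0],"turn":0},{"offset":[0,0,0],"turn":0},{"offset":[0,0,0],"turn":0},{"offset":[0,0,-2],"turn":0},{"offset":[0,0,-6],"turn":0},{"offset":[0,0,-11],"turn":0},{"offset":[0,0,-11.8],"turn":0}], hand=0.16)

```text
t: 14.65
eef_pos: [0.5774, 0.0057, 0.3243]
ee_rot: [3.14, 0.009, 3.108]
force: [1.0, -0.0, -0.0]
width: 0.0509
```

send_rows(motion=[{"offset":[1.7,-4.2,0],"turn":0},{"offset":[3.4,-8.4,0],"turn":0},{"offset":[5.1,-12.6,0],"turn":0},{"offset":[6.9,-16.8,0],"turn":0},{"offset":[8.6,-21,0],"turn":0},{"offset":[10.4,-25.2,0],"turn":0},{"offset":[12.1,-29.4,0],"turn":0},{"offset":[13.8,-33.6,0],"turn":0}], hand=0.25)

```text
t: 15.45
eef_pos: [0.4252, -0.3271, 0.3184]
ee_rot: [-3.141, 0.001, 3.107]
force: [1.2, 0.1, -0.2]
width: 0.0551
```

send_rows(motion=[{"offset":[0,0,0],"turn":0},{"offset":[0,0,0],"turn":0},{"offset":[0,0,0],"turn":0}])

```text
t: 15.75
eef_pos: [0.4264, -0.3253, 0.3181]
ee_rot: [3.141, 0.0, 3.107]
force: [-0.1, 0.6, 0.1]
width: 0.0548
```

```bash
python3 eg.py wrist side; python3 -c "
from h import *
go(.4257,-.3257,.066,np.pi-.0335)"
```

```text
wrist [263. 201.] 1615 [ 0.426  -0.3253  0.0649] top 0.0918 cost 2.11
wrist [224. 277.] 614 [ 0.4968 -0.3718  0.0651] top 0.0911 cost 2.49
side [338. 194.] 65 [0.7575 0.0148 0.0345] top 0.052 cost 99.0
side [276. 193.] 128 [0.5749 0.0054 0.0386] top 0.0651 cost 12.49
side [293. 194.] 128 [0.6211 0.003  0.0383] top 0.0656 cost 20.53
side [201. 281.] 310 [ 0.4253 -0.3261  0.0648] top 0.0913 cost 6.52
side [232. 300.] 352 [ 0.4965 -0.372   0.0648] top 0.0915 cost 6.18
t 15.8 g [ 0.4268 -0.3248  0.1592] yaw 3.109 F [0.7 0.3 0.6] w 0.0547 | off cm [ 0.11 -0.1   9.32] turn 0.0295868490570399
```

send_rows(motion=[{"offset":[0.1,-0.1,3.5],"turn":0},{"offset":[0.1,-0.1,6.5],"turn":0},{"offset":[0.1,-0.1,8.3],"turn":0},{"offset":[0.1,-0.1,9.3],"turn":0},{"offset":[0.1,-0.1,9.3],"turn":0},{"offset":[0.1,-0.1,9.3],"turn":0},{"offset":[0.1,-0.1,9.3],"turn":0}])

```text
t: 16.55
eef_pos: [0.4259, -0.3266, 0.2263]
ee_rot: [-3.141, 0.002, 3.108]
force: [0.2, 0.0, 1.0]
width: 0.0546
```

send_rows(motion=[{"offset":[0,0,0],"turn":0},{"offset":[0,0,0],"turn":0},{"offset":[0,0,0],"turn":0},{"offset":[0,0,0],"turn":0},{"offset":[0,0,0],"turn":0}], hand=-0.3)

```text
t: 17.05
eef_pos: [0.4255, -0.3268, 0.2256]
ee_rot: [-3.141, 0.001, 3.107]
force: [-0.1, 0.2, 5.1]
width: 0.0421
```

send_rows(motion=[{"offset":[0,0,-1],"turn":0},{"offset":[0,0,-3],"turn":0},{"offset":[0,0,-6],"turn":0},{"offset":[0,0,-9.8],"turn":0},{"offset":[0,0,-9.8],"turn":0},{"offset":[0,0,-9.8],"turn":0}])

```text
t: 17.65
eef_pos: [0.4251, -0.3265, 0.3243]
ee_rot: [-3.141, 0.002, 3.107]
force: [-0.5, 1.2, -1.2]
width: 0.0418
```

send_rows(motion=[{"offset":[-1.2,4.2,0],"turn":0},{"offset":[-2.4,8.4,0],"turn":0},{"offset":[-3.6,12.6,0],"turn":0},{"offset":[-4.8,16.8,0],"turn":0},{"offset":[-6,21,0],"turn":0},{"offset":[-7.2,25.2,0],"turn":0},{"offset":[-8.4,29.4,0],"turn":0},{"offset":[-9.2,33.6,0],"turn":0}])

```text
t: 18.45
eef_pos: [0.5286, 0.0078, 0.322]
ee_rot: [-3.141, -0.002, 3.107]
force: [1.1, -0.5, -0.6]
width: 0.0417
```

send_rows(motion=[{"offset":[0,0,0],"turn":0},{"offset":[0,0,0],"turn":0},{"offset":[0,0,0],"turn":0},{"offset":[0,0,0],"turn":0}])

```text
t: 18.85
eef_pos: [0.5283, 0.005, 0.3227]
ee_rot: [-3.141, -0.001, 3.106]
force: [-0.6, 0.5, -1.3]
width: 0.0417
```

```bash
python3 -c "
from h import *
go(.5291,.0070,.041,np.pi-.0335)"
```

```text
t 18.9 g [0.5281 0.005  0.1637] yaw 3.106 F [-0.6  0.5 -1.3] w 0.0417 | off cm [-0.1   0.21 12.27] turn -0.131364945818774
```

send_rows(motion=[{"offset":[-0.1,0.15,4],"turn":0},{"offset":[-0.1,0.15,8],"turn":0},{"offset":[-0.1,0.15,10.8],"turn":0},{"offset":[-0.1,0.15,11.5],"turn":0},{"offset":[-0.1,0.15,11.8],"turn":0},{"offset":[-0.1,0.15,12.0],"turn":0},{"offset":[-0.1,0.15,12.1],"turn":0},{"offset":[-0.1,0.15,12.1],"turn":0}])

```text
t: 19.65
eef_pos: [0.5302, 0.0076, 0.2033]
ee_rot: [3.141, 0.002, 3.107]
force: [0.5, -0.4, -0.4]
width: 0.0415
```

send_rows(motion=[{"offset":[0,0,0],"turn":0},{"offset":[0,0,0],"turn":0},{"offset":[0,0,0],"turn":0},{"offset":[0,0,0],"turn":0}])

```text
t: 20.05
eef_pos: [0.5298, 0.0075, 0.2023]
ee_rot: [3.142, 0.0, 3.107]
force: [0.7, -0.4, -0.3]
width: 0.0418
```

```bash
python3 -c "
from h import *
go(.5291,.0070,.0406,np.pi-.0335)"
```

```text
t 20.1 g [0.5298 0.0075 0.0433] yaw 3.107 F [ 0.7 -0.4 -0.3] w 0.0418 | off cm [ 0.07 -0.06  0.27] turn -0.047233106526562096
```

send_rows(motion=[{"offset":[0,-0.05,0.1],"turn":0},{"offset":[0,-0.05,0.2],"turn":0},{"offset":[0,-0.05,0.2],"turn":0},{"offset":[0,-0.05,0.2],"turn":0}])

```text
t: 20.45
eef_pos: [0.5298, 0.007, 0.2]
ee_rot: [-3.141, -0.0, 3.107]
force: [0.4, 0.5, -0.4]
width: 0.0418
```

send_rows(motion=[{"offset":[0,0,0],"turn":0},{"offset":[0,0,0],"turn":0},{"offset":[0,0,0],"turn":0},{"offset":[0,0,0],"turn":0},{"offset":[0,0,-2],"turn":0},{"offset":[0,0,-6],"turn":0},{"offset":[0,0,-11],"turn":0},{"offset":[0,0,-11.8],"turn":0}], hand=0.16)

```text
t: 21.25
eef_pos: [0.5314, 0.0073, 0.324]
ee_rot: [3.139, 0.009, 3.108]
force: [0.1, 0.8, 0.1]
width: 0.0512
```

send_rows(motion=[{"offset":[0.2,-4.7,0],"turn":0},{"offset":[0.5,-9.5,0],"turn":0},{"offset":[0.7,-14.3,0],"turn":0},{"offset":[1,-19,0],"turn":0},{"offset":[1.2,-23.7,0],"turn":0},{"offset":[1.5,-28.5,0],"turn":0},{"offset":[1.7,-33.2,0],"turn":0},{"offset":[2,-38,0],"turn":0}], hand=0.25)

```text
t: 22.05
eef_pos: [0.4963, -0.374, 0.3182]
ee_rot: [-3.141, 0.0, 3.107]
force: [0.6, 0.2, 0.2]
width: 0.0548
```

send_rows(motion=[{"offset":[0,0,0],"turn":0},{"offset":[0,0,0],"turn":0},{"offset":[0,0,0],"turn":0}])

```text
t: 22.35
eef_pos: [0.4966, -0.3716, 0.318]
ee_rot: [3.141, -0.0, 3.107]
force: [-0.3, 0.9, -0.3]
width: 0.0548
```

```bash
python3 eg.py wrist side; python3 -c "
from h import *
go(.4967,-.3719,.066,np.pi-.0335)"
```

```text
wrist [263. 201.] 1588 [ 0.4961 -0.3714  0.0649] top 0.0912 cost 2.06
side [338. 194.] 64 [0.7578 0.0155 0.0363] top 0.0518 cost 99.45
side [260. 192.] 125 [0.5298 0.0068 0.0383] top 0.0659 cost 19.45
side [276. 193.] 130 [0.5748 0.0057 0.0382] top 0.0643 cost 17.25
side [293. 194.] 126 [0.6209 0.0032 0.0385] top 0.0648 cost 14.23
side [231. 302.] 308 [ 0.4957 -0.3721  0.0649] top 0.0905 cost 5.85
t 22.4 g [ 0.4971 -0.371   0.1593] yaw 3.109 F [ 0.3 -0.7 -0.3] w 0.0549 | off cm [ 0.03 -0.1   9.33] turn 0.03346278596782781
```

send_rows(motion=[{"offset":[0.1,-0.05,3.5],"turn":0},{"offset":[0.1,-0.05,6.5],"turn":0},{"offset":[0.1,-0.05,8.1],"turn":0},{"offset":[0.1,-0.05,8.7],"turn":0},{"offset":[0.1,-0.05,8.7],"turn":0},{"offset":[0.1,-0.05,8.7],"turn":0},{"offset":[0.1,-0.05,8.7],"turn":0}])

```text
t: 23.15
eef_pos: [0.4962, -0.3725, 0.2325]
ee_rot: [-3.141, 0.002, 3.108]
force: [0.3, 0.2, 0.0]
width: 0.0546
```

send_rows(motion=[{"offset":[0,0,0],"turn":0},{"offset":[0,0,0],"turn":0},{"offset":[0,0,0],"turn":0},{"offset":[0,0,0],"turn":0},{"offset":[0,0,0],"turn":0}], hand=-0.3)

```text
t: 23.65
eef_pos: [0.4959, -0.3727, 0.2316]
ee_rot: [-3.141, 0.001, 3.107]
force: [0.3, 1.6, 4.0]
width: 0.0417
```

send_rows(motion=[{"offset":[0,0,-1],"turn":0},{"offset":[0,0,-3],"turn":0},{"offset":[0,0,-6],"turn":0},{"offset":[0,0,-9.4],"turn":0},{"offset":[0,0,-9.4],"turn":0},{"offset":[0,0,-9.4],"turn":0}])

```text
t: 24.25
eef_pos: [0.4956, -0.3726, 0.3264]
ee_rot: [-3.141, 0.002, 3.107]
force: [-0.2, 0.5, 0.2]
width: 0.0418
```

send_rows(motion=[{"offset":[0.3,4.7,0],"turn":0},{"offset":[0.6,9.5,0],"turn":0},{"offset":[1,14.3,0],"turn":0},{"offset":[1.3,19,0],"turn":0},{"offset":[1.6,23.7,0],"turn":0},{"offset":[2,28.5,0],"turn":0},{"offset":[2.3,33.2,0],"turn":0},{"offset":[2.6,37.9,0],"turn":0}])

```text
t: 25.05
eef_pos: [0.4818, 0.0088, 0.3244]
ee_rot: [-3.141, -0.002, 3.107]
force: [0.9, 0.3, -0.6]
width: 0.0418
```

send_rows(motion=[{"offset":[0,0,0],"turn":0},{"offset":[0,0,0],"turn":0},{"offset":[0,0,0],"turn":0},{"offset":[0,0,0],"turn":0}])

```text
t: 25.45
eef_pos: [0.4826, 0.006, 0.3247]
ee_rot: [-3.141, -0.001, 3.105]
force: [0.4, -0.4, -1.0]
width: 0.0413
```

```bash
python3 -c "
from h import *
go(.4830,.0085,.046,np.pi-.0335)"
```

```text
t 25.4 g [0.4824 0.0059 0.1657] yaw 3.105 F [ 0.4 -0.4 -1. ] w 0.0413 | off cm [-0.06  0.26 11.97] turn -0.1533641482539565
```

send_rows(motion=[{"offset":[0,0.2,4],"turn":-0.1},{"offset":[0,0.2,8],"turn":-0.1},{"offset":[0,0.2,10.2],"turn":-0.1},{"offset":[0,0.2,11.1],"turn":-0.1},{"offset":[0,0.2,11.4],"turn":-0.1},{"offset":[0,0.2,11.7],"turn":-0.1},{"offset":[0,0.2,11.8],"turn":-0.1},{"offset":[0,0.2,11.8],"turn":-0.1}])

```text
t: 26.25
eef_pos: [0.4831, 0.0091, 0.208]
ee_rot: [3.141, 0.001, 3.109]
force: [-0.6, 0.0, -0.1]
width: 0.0413
```

send_rows(motion=[{"offset":[0,0,0],"turn":0},{"offset":[0,0,0],"turn":0},{"offset":[0,0,0],"turn":0},{"offset":[0,0,0],"turn":0}])

```text
t: 26.65
eef_pos: [0.4828, 0.0092, 0.2073]
ee_rot: [3.141, 0.0, 3.109]
force: [-0.3, 0.8, 0.4]
width: 0.0416
```

```bash
python3 -c "
from h import *
go(.4830,.0085,.0466,np.pi-.0335)"
```

```text
t 26.6 g [0.4829 0.0092 0.0483] yaw 3.109 F [-0.3  0.8  0.4] w 0.0416 | off cm [-0.01 -0.07  0.17] turn 0.05377229658643046
```

send_rows(motion=[{"offset":[0,-0.05,0.1],"turn":0},{"offset":[0,-0.05,0.15],"turn":0},{"offset":[0,-0.05,0.15],"turn":0},{"offset":[0,-0.05,0.15],"turn":0}])

```text
t: 27.05
eef_pos: [0.4829, 0.0087, 0.2057]
ee_rot: [3.142, 0.0, 3.109]
force: [-0.5, -0.2, 1.5]
width: 0.0417
```

send_rows(motion=[{"offset":[0,0,0],"turn":0},{"offset":[0,0,0],"turn":0},{"offset":[0,0,0],"turn":0},{"offset":[0,0,0],"turn":0},{"offset":[0,0,-2],"turn":0},{"offset":[0,0,-6],"turn":0},{"offset":[0,0,-11],"turn":0},{"offset":[0,0,-16],"turn":0}], hand=0.16)

```text
t: 27.85
eef_pos: [0.4823, 0.0084, 0.3673]
ee_rot: [-3.141, -0.001, 3.109]
force: [1.1, 0.7, 0.1]
width: 0.0509
```

send_rows(motion=[{"offset":[0,4,-1],"turn":0},{"offset":[0,8,-2],"turn":0},{"offset":[0,12,-3],"turn":0},{"offset":[0,16,-4],"turn":0},{"offset":[0,20,-4],"turn":0},{"offset":[0,24,-4],"turn":0},{"offset":[0,28,-4],"turn":0},{"offset":[0,31,-4],"turn":0}])

```text
t: 28.65
eef_pos: [0.4926, 0.3206, 0.4054]
ee_rot: [-3.142, -0.0, 3.11]
force: [0.6, 0.6, 0.1]
width: 0.051
```

send_rows(motion=[{"offset":[0,0,0],"turn":0},{"offset":[0,0,0],"turn":0},{"offset":[0,0,0],"turn":0}])

```text
t: 28.95
eef_pos: [0.4928, 0.3179, 0.4055]
ee_rot: [-3.141, -0.0, 3.109]
force: [-0.1, 0.8, -0.7]
width: 0.0508
```

```bash
cat > cov.py <<'E'
from h import *
import pickle,sys
f=grab_frame("wrist"); P=world(f); x,y,z=P[...,0],P[...,1],P[...,2]
cv2.imwrite("pics/%s.png"%sys.argv[1],f["frame"])
m=(z>.0045)&(z<.0125)&(f["range_z"]>0)&(x>.25)&(x<.7)&(y>.18)&(y<.5)
b=(z>.032)&(z<.044)&(f["frame"].max(2)<110)&(x>.25)&(x<.7)&(y>.2)&(y<.45)
for n,mm in (("board",m),("block",b)):
    k,l,s,c=cv2.connectedComponentsWithStats(mm.astype(np.uint8)); i=1+s[1:,4].argmax()
    Q=P[l==i]; r=cv2.minAreaRect(Q[:,:2].astype(np.float32)*1000); print(n,s[i,4],"centre",np.round(r[0],1),"size",np.round(r[1],1),"ang",round(r[2],2),"z",np.median(Q[:,2]).round(4))
E
python3 cov.py w3; python3 eg.py side; python3 -c "
from h import *
go(.4705,.3165,.2,np.pi-.0335)"
```

```text
board 14191 centre [468.3 318. ] size [245.2 114.1] ang 2.26 z 0.008
block 433 centre [306.6 206.3] size [25.1 28.5] ang 34.55 z 0.0349
side [244. 191.] 114 [0.4829 0.0085 0.0386] top 0.0647 cost 13.79
side [338. 194.] 65 [0.7579 0.0134 0.0336] top 0.0525 cost 87.43
side [260. 192.] 126 [0.5299 0.0063 0.0383] top 0.0648 cost 14.78
side [276. 193.] 129 [0.5751 0.0055 0.0382] top 0.0639 cost 14.78
side [293. 194.] 127 [0.6215 0.0032 0.0383] top 0.0656 cost 18.63
t 29.1 g [0.4929 0.3175 0.2468] yaw 3.108 F [ 0.1 -0.3 -0.3] w 0.0506 | off cm [ 2.24 -0.18  4.68] turn -0.001399638185546337
```

View pics/w3.png

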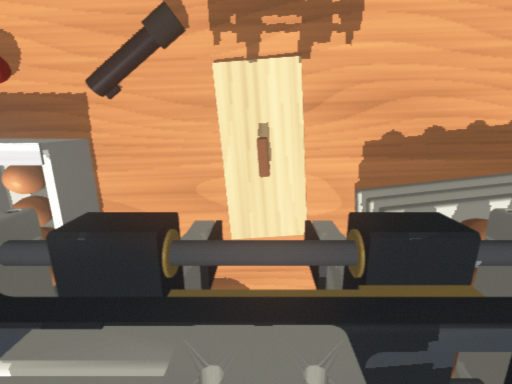

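```bash
python3 -c "
from h import *
go(.4833,.3186,.031,-np.pi+.0394)"
```

```text
t 29.1 g [0.4929 0.3175 0.2468] yaw 3.108 F [ 0.1 -0.3 -0.3] w 0.0506 | off cm [ 0.97  0.07 21.58] turn -4.178261964689227
```

send_rows(motion=[{"offset":[0.9,0.1,4],"turn":-1},{"offset":[0.9,0.1,8],"turn":-2},{"offset":[0.9,0.1,12],"turn":-3},{"offset":[0.9,0.1,16],"turn":-4.2},{"offset":[0.9,0.1,18],"turn":-4.2},{"offset":[0.9,0.1,18],"turn":-4.2},{"offset":[0.9,0.1,18],"turn":-4.2}])

```text
t: 29.75
eef_pos: [0.4844, 0.3195, 0.2264]
ee_rot: [-3.142, 0.0, -3.101]
force: [-0.2, 0.3, 0.3]
width: 0.0505
```

```bash
python3 cov.py w4; python3 -c "
from h import *
go(.4833,.3186,.031,-np.pi+.0394)"
```

```text
board 34050 centre [426.2 316.2] size [161.1 114.6] ang 2.4 z 0.008
block 43 centre [443.8 316.9] size [ 0.8 11.5] ang 1.88 z 0.0359
t 29.8 g [0.4848 0.3201 0.0682] yaw -3.101 F [0.6 0.6 0.7] w 0.0509 | off cm [ 0.16 -0.14  3.72] turn 0.05510191446100521
```

send_rows(motion=[{"offset":[0.1,-0.15,2],"turn":0},{"offset":[0.1,-0.15,3.2],"turn":0},{"offset":[0.1,-0.15,3.6],"turn":0},{"offset":[0.1,-0.15,3.7],"turn":0},{"offset":[0.1,-0.15,3.7],"turn":0},{"offset":[0.1,-0.15,3.7],"turn":0}])

```text
t: 30.4
eef_pos: [0.4832, 0.3185, 0.1893]
ee_rot: [3.141, 0.001, -3.101]
force: [1.1, 0.6, -0.5]
width: 0.0509
```

send_rows(motion=[{"offset":[0,0,0],"turn":0},{"offset":[0,0,0],"turn":0},{"offset":[0,0,0],"turn":0},{"offset":[0,0,0],"turn":0},{"offset":[0,0,0],"turn":0},{"offset":[0,0,0],"turn":0},{"offset":[0,0,0],"turn":0},{"offset":[0,0,0],"turn":0}], hand=-1, squeeze=4)

```text
t: 31.2
eef_pos: [0.4831, 0.3182, 0.1887]
ee_rot: [3.141, 0.0, -3.101]
force: [-0.6, 1.0, -0.2]
width: 0.0136
```

send_rows(motion=[{"offset":[0,0,-0.5],"turn":0},{"offset":[0,0,-1.5],"turn":0},{"offset":[0,0,-2.5],"turn":0},{"offset":[0,0,-3.5],"turn":0},{"offset":[0,0,-4.5],"turn":0},{"offset":[0,0,-5],"turn":0},{"offset":[0,0,-5],"turn":0},{"offset":[0,0,-5],"turn":0}])

```text
t: 32.0
eef_pos: [0.4829, 0.3181, 0.2386]
ee_rot: [3.142, -0.0, -3.101]
force: [-0.3, 0.3, -2.3]
width: 0.0143
```

Run:
```python
from h import *
go(.4833,.3186,.031,-np.pi+.0394)
f=grab_frame("side"); P=world(f)
cv2.imwrite("pics/s5.png",cv2.resize(f["frame"][70:230,180:380],(800,640)[:2],interpolation=cv2.INTER_CUBIC)[:600])
f=grab_frame("scene"); P=world(f); x,y,z=P[...,0],P[...,1],P[...,2]
m=(z>.012)&(z<.13)&(x>.3)&(x<.63)&(y>.26)&(y<.38)&(f["frame"][...,2]>130)
Q=P[m]; print(len(Q)); 
for a in np.arange(.34,.62,.03):
    s=Q[(Q[:,0]>a)&(Q[:,0]<a+.01)]
    if len(s)>5: print(a.round(2),len(s),np.percentile(s[:,2],[10,50,90]).round(4))
```

```text
t 32.0 g [0.4829 0.3181 0.0796] yaw -3.101 F [-0.3  0.3 -2.3] w 0.0143 | off cm [-0.04  0.05  4.86] turn 0.06219635130864276
1590
0.46 30 [0.0539 0.0565 0.0591]
0.49 187 [0.0558 0.0598 0.0877]
0.52 120 [0.055  0.0578 0.0605]
0.55 129 [0.0553 0.0578 0.0604]
0.58 157 [0.0533 0.0575 0.0606]
```

View pics/s5.png

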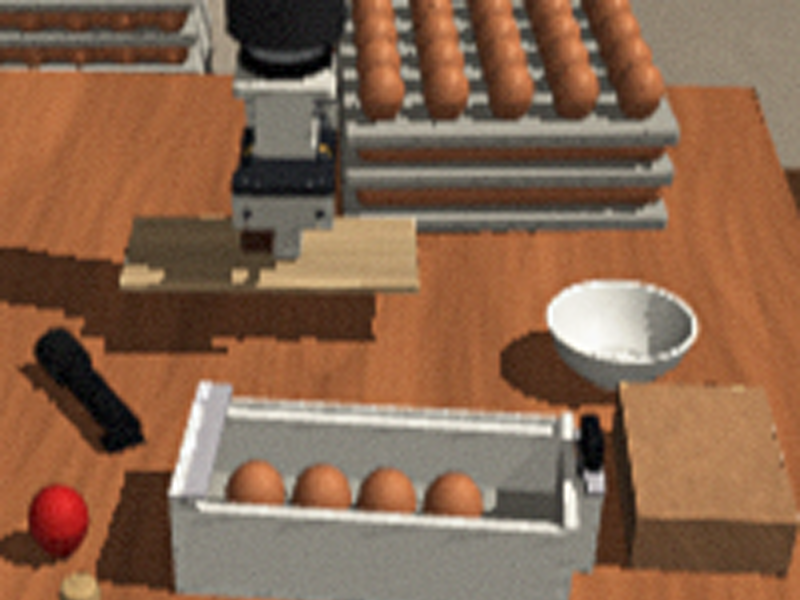

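Board held level with no droop at 4 N. I'll lower it a little and try a lighter grip, so that the lip end sags.

send_rows(motion=[{"offset":[0,0,1.5],"turn":0},{"offset":[0,0,1.5],"turn":0},{"offset":[0,0,1.5],"turn":0},{"offset":[0,0,1.5],"turn":0}], squeeze=3)

```text
t: 32.5
eef_pos: [0.4832, 0.3183, 0.2239]
ee_rot: [-3.142, 0.0, -3.101]
force: [0.6, 0.0, -2.3]
width: 0.0138
```

send_rows(motion=[{"offset":[0,0,-2],"turn":0},{"offset":[0,0,-4],"turn":0},{"offset":[0,0,-4],"turn":0},{"offset":[0,0,-4],"turn":0}])

```text
t: 32.9
eef_pos: [0.483, 0.3182, 0.2642]
ee_rot: [3.14, 0.001, -3.101]
force: [0.2, 0.0, -2.3]
width: 0.0141
```

```bash
cat > tilt.py <<'E'
from h import *
import sys
x0,y0,yw=map(float,sys.argv[1:4])   # grasp-ish ref & board yaw; profile along board
s=get_state(); print("g",(s['eef_pos']-[0,0,.159]).round(4),"w",round(s['width'],4),"F",s['force'].round(1),"t",round(s['t'],1))
for n in sys.argv[4:]:
    f=grab_frame(n); P=world(f); ok=(f["range_z"]>0)
    a=(P[...,0]-x0)*np.cos(yw)+(P[...,1]-y0)*np.sin(yw); b=-(P[...,0]-x0)*np.sin(yw)+(P[...,1]-y0)*np.cos(yw); z=P[...,2]
    hsv=cv2.cvtColor(f["frame"],cv2.COLOR_BGR2HSV)
    m=ok&(abs(a)<.16)&(b<-.02)&(b>-.052)&(z>.012)&(hsv[...,0]>14)&(hsv[...,0]<32)
    A,Z=a[m],z[m]
    if len(A)<50: print(n,"few",len(A)); continue
    p=np.polyfit(A,Z,1)
    for _ in range(4):
        k=abs(Z-np.polyval(p,A))<.006; p=np.polyfit(A[k],Z[k],1)
    print(n,k.sum(),"tilt deg",np.degrees(np.arctan(p[0])).round(2),"z at ref",p[1].round(4),"a range",np.percentile(A[k],[1,99]).round(4))
    cv2.imwrite(f"pics/t_{n}.png",f["frame"])
E
python3 tilt.py .4685 .318 .0394 scene side wrist
```

```text
g [0.483  0.3182 0.1052] w 0.0141 F [ 0.2  0.  -2.3] t 32.9Traceback (most recent call last):
  File "tilt.py", line 14, in <module>
    k=abs(Z-np.polyval(p,A))<.006; p=np.polyfit(A[k],Z[k],1)
                                     ~~~~~~~~~~^^^^^^^^^^^^^
    raise TypeError("expected non-empty vector for x")
TypeError: expected non-empty vector for x
```

```bash
sed -i 's/    p=np.polyfit(A,Z,1)/    k0=abs(Z-np.median(Z))<.03; p=np.array([0,np.median(Z)])/; s/<.006; p=/<tol; p=/; s/for _ in range(4):/for tol in (.04,.02,.01,.006,.004):/' tilt.py; sed -i 's/(b<-.02)&(b>-.052)/(abs(b)<.052)\&(abs(b)>.016)/; s/(z>.012)/(z>.02)/;s/z>.02)/z>s["eef_pos"][2]-.159-.075)\&(z<s["eef_pos"][2]-.159+.02)/' tilt.py; python3 tilt.py .4685 .318 .0394 scene side wrist
```

```text
g [0.4828 0.318  0.1045] w 0.0141 F [ 0.5 -0.7 -2.9] t 33.0
scene 1111 tilt deg 5.0 z at ref 0.0806 a range [-0.1016  0.1241]
side 636 tilt deg 5.1 z at ref 0.0792 a range [-0.1172  0.121 ]
wrist 25804 tilt deg 5.02 z at ref 0.0801 a range [-0.1188 -0.0002]
```

At 3 N the jerk gave a 5.0° tilt without slip, and all three cameras agree. I want about 12°, so repeat.

send_rows(motion=[{"offset":[0,0,0.5],"turn":0},{"offset":[0,0,1],"turn":0},{"offset":[0,0,1.5],"turn":0},{"offset":[0,0,1.5],"turn":0},{"offset":[0,0,1.5],"turn":0}])

```text
t: 33.6
eef_pos: [0.483, 0.3182, 0.2483]
ee_rot: [-3.141, -0.0, -3.101]
force: [0.1, -1.4, -1.5]
width: 0.0138
```

send_rows(motion=[{"offset":[0,0,-2],"turn":0},{"offset":[0,0,-4],"turn":0},{"offset":[0,0,-4.5],"turn":0},{"offset":[0,0,-4.5],"turn":0},{"offset":[0,0,-4.5],"turn":0}])

```text
t: 34.1
eef_pos: [0.4827, 0.3179, 0.2929]
ee_rot: [-3.141, -0.001, -3.101]
force: [-0.3, 0.2, -1.6]
width: 0.0139
```

```bash
python3 tilt.py .4685 .318 .0394 scene wrist
```

```text
g [0.4827 0.3179 0.1339] w 0.0139 F [-0.3  0.2 -1.6] t 34.1
scene 1123 tilt deg 7.36 z at ref 0.109 a range [-0.1124  0.1251]
wrist 24590 tilt deg 7.33 z at ref 0.1089 a range [-0.1183  0.0002]
```

send_rows(motion=[{"offset":[0,0,1],"turn":0},{"offset":[0,0,2],"turn":0},{"offset":[0,0,3],"turn":0},{"offset":[0,0,3.5],"turn":0},{"offset":[0,0,3.5],"turn":0},{"offset":[0,0,3.5],"turn":0}])

```text
t: 34.8
eef_pos: [0.4831, 0.3183, 0.2585]
ee_rot: [-3.141, -0.0, -3.101]
force: [-0.3, 0.2, -1.2]
width: 0.014
```

send_rows(motion=[{"offset":[0,0,-3],"turn":0},{"offset":[0,0,-6],"turn":0},{"offset":[0,0,-6],"turn":0},{"offset":[0,0,-6],"turn":0},{"offset":[0,0,-6],"turn":0}])

```text
t: 35.3
eef_pos: [0.4827, 0.3179, 0.3181]
ee_rot: [-3.141, -0.001, -3.101]
force: [0.0, -0.4, -2.6]
width: 0.014
```

```bash
python3 tilt.py .4685 .318 .0394 scene wrist
```

```text
g [0.4827 0.3179 0.1591] w 0.014 F [ 0.  -0.4 -2.6] t 35.3
scene 1101 tilt deg 11.52 z at ref 0.1321 a range [-0.0951  0.1248]
wrist 22174 tilt deg 11.59 z at ref 0.1317 a range [-0.1155  0.0011]
```

```bash
cat >> h.py <<'E'
CY=-.0335
def car(cx,cyy,z):  # carrier -> world
    return (.5672+cx*np.cos(CY)-cyy*np.sin(CY), .0060+cx*np.sin(CY)+cyy*np.cos(CY), z)
E
python3 -c "
from h import *
go(*car(.0303,0,.160),np.pi+CY)"
```

```text
t 35.4 g [0.4826 0.3177 0.1587] yaw -3.101 F [-0.6  0.  -2. ] w 0.0139 | off cm [-10.21 -31.71  -0.11] turn 4.239815059957948
```

send_rows(motion=[{"offset":[0,0,0],"turn":0},{"offset":[0,0,0],"turn":0},{"offset":[-0.7,-2,-0.1],"turn":0.5},{"offset":[-1.7,-5,-0.1],"turn":1},{"offset":[-2.7,-8.5,-0.1],"turn":2},{"offset":[-3.8,-12,-0.1],"turn":3},{"offset":[-4.9,-15.5,-0.1],"turn":4},{"offset":[-6,-19,-0.1],"turn":4.2}], squeeze=15)

```text
t: 36.2
eef_pos: [0.551, 0.1295, 0.3195]
ee_rot: [-3.141, -0.0, 3.109]
force: [1.0, 1.5, -2.4]
width: 0.0143
```

```bash
python3 -c "
from h import *
go(*car(.0303,0,.160),np.pi+CY)"
```

```text
t 36.2 g [0.551  0.1294 0.1605] yaw 3.109 F [ 1.   1.5 -2.4] w 0.0143 | off cm [ -5.06 -12.28   0.05] turn 0.030235682966377908
```

send_rows(motion=[{"offset":[-1.3,-3.2,0],"turn":0},{"offset":[-2.6,-6.4,0],"turn":0},{"offset":[-3.9,-9.6,0],"turn":0},{"offset":[-4.8,-11.6,0],"turn":0},{"offset":[-5.0,-12.2,0],"turn":0},{"offset":[-5.0,-12.2,0],"turn":0},{"offset":[-5.0,-12.2,0],"turn":0},{"offset":[-5.0,-12.2,0],"turn":0}])

```text
t: 37.0
eef_pos: [0.5965, 0.0081, 0.3197]
ee_rot: [3.141, -0.0, 3.11]
force: [0.5, 0.3, -2.4]
width: 0.0138
```

Run:
```python
from h import *
go(*car(.0303,0,.160),np.pi+CY)
go(*car(.0253,0,.1310),np.pi+CY)
f=grab_frame("wrist"); P=world(f); cv2.imwrite("pics/w6.png",f["frame"])
O=np.array(car(0,0,0)); d=P-O; a=d[...,0]*np.cos(CY)+d[...,1]*np.sin(CY); b=-d[...,0]*np.sin(CY)+d[...,1]*np.cos(CY); z=P[...,2]
# lip and board profile, along b~0 strip
for bb in (-.045,-.03,.03,.045):
    m=(abs(b-bb)<.004)&(f["range_z"]>0)&(z>.065)&(a>-.14)&(a<0)
    A,Z=a[m],z[m]; o=np.argsort(A); A,Z=A[o],Z[o]
    i=np.where((A<-.085))[0]; i=i[::max(1,len(i)//14)]
    print(bb,[(int(round(x*1000)),round(y*1000,1)) for x,y in zip(A[i],Z[i])])
m=(z>.1)&(z<.14)&(a<-.03)&(a>-.12)&(abs(b)<.08)&(f["frame"][...,2]>100)
for a0 in (-.09,-.07,-.05): 
    k=m&(abs(a-a0)<.004); print(a0,np.percentile(b[k],[0.5,99.5]).round(4),np.median(z[k]).round(4))
```

```text
t 37.0 g [0.5964 0.0081 0.1607] yaw 3.11 F [ 0.5  0.3 -2.4] w 0.0138 | off cm [-0.11 -0.31  0.07] turn 0.10455931683148378
t 37.0 g [0.5964 0.0081 0.1607] yaw 3.11 F [ 0.5  0.3 -2.4] w 0.0138 | off cm [ 0.39 -0.31  2.97] turn 0.10455931683148378
-0.045 [(-120, np.float64(85.7)), (-118, np.float64(86.8)), (-116, np.float64(85.3)), (-113, np.float64(88.0)), (-111, np.float64(85.9)), (-109, np.float64(87.1)), (-100, np.float64(109.7)), (-98, np.float64(111.0)), (-96, np.float64(111.4)), (-94, np.float64(110.5)), (-92, np.float64(110.9)), (-91, np.float64(110.9)), (-89, np.float64(113.3)), (-87, np.float64(112.0)), (-85, np.float64(112.6))]
-0.03 [(-120, np.float64(86.1)), (-117, np.float64(88.8)), (-115, np.float64(87.8)), (-113, np.float64(86.3)), (-111, np.float64(87.6)), (-109, np.float64(86.7)), (-100, np.float64(109.8)), (-98, np.float64(110.1)), (-96, np.float64(110.4)), (-94, np.float64(111.7)), (-92, np.float64(110.3)), (-91, np.float64(112.4)), (-89, np.float64(111.6)), (-87, np.float64(112.1)), (-85, np.float64(112.6))]
0.03 [(-120, np.float64(85.9)), (-118, np.float64(86.9)), (-115, np.float64(88.1)), (-113, np.float64(87.1)), (-111, np.float64(87.8)), (-109, np.float64(86.3)), (-100, np.float64(109.7)), (-98, np.float64(110.7)), (-96, np.float64(110.6)), (-94, np.float64(111.2)), (-93, np.float64(112.1)), (-91, np.float64(112.4)), (-89, np.float64(110.8)), (-87, np.float64(113.4)), (-85, np.float64(112.3))]
0.045 [(-120, np.float64(86.1)), (-118, np.float64(87.0)), (-115, np.float64(86.3)), (-113, np.float64(87.0)), (-111, np.float64(85.7)), (-109, np.float64(87.0)), (-100, np.float64(108.3)), (-98, np.float64(110.0)), (-96, np.float64(110.6)), (-95, np.float64(111.0)), (-93, np.float64(111.6)), (-91, np.float64(112.7)), (-89, np.float64(113.2)), (-87, np.float64(113.8)), (-85, np.float64(112.0))]
-0.09 [-0.0537  0.0583] 0.1119
-0.07 [-0.0541  0.0586] 0.116
-0.05 [-0.0537  0.0585] 0.1201
```

View pics/w6.png

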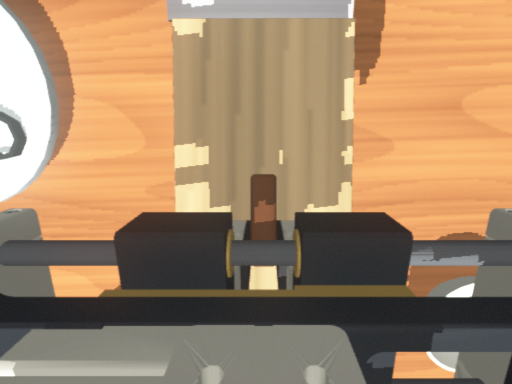

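send_rows(motion=[{"offset":[0.2,-0.25,0.5],"turn":0.1},{"offset":[0.4,-0.25,1.2],"turn":0.1},{"offset":[0.4,-0.25,2],"turn":0.1},{"offset":[0.4,-0.25,2.6],"turn":0.1},{"offset":[0.4,-0.25,2.85],"turn":0.1},{"offset":[0.4,-0.25,2.85],"turn":0.1},{"offset":[0.4,-0.25,2.85],"turn":0.1},{"offset":[0.4,-0.25,2.85],"turn":0.1}])

```text
t: 37.85
eef_pos: [0.5928, 0.0049, 0.2915]
ee_rot: [3.141, 0.001, 3.107]
force: [-0.3, 0.1, -2.4]
width: 0.0138
```

```bash
cat > prof.py <<'E'
from h import *
import sys
go(*car(*map(float,sys.argv[1:4])),np.pi+CY)
s=get_state(); g=s['eef_pos']-[0,0,.159]
f=grab_frame("wrist"); P=world(f); cv2.imwrite("pics/wp.png",f["frame"])
O=np.array(car(0,0,0)); T=lambda d:(d[...,0]*np.cos(CY)+d[...,1]*np.sin(CY),-d[...,0]*np.sin(CY)+d[...,1]*np.cos(CY))
print("g carrier",np.round(T(g-O),4),g[2].round(4))
a,b=T(P-O); z=P[...,2]
hsv=cv2.cvtColor(f["frame"],cv2.COLOR_BGR2HSV)
m=(f["range_z"]>0)&(abs(b)<.05)&(abs(b)>.016)&(a>-.107)&(a<-.035)&(z>.066)
p=np.polyfit(a[m],z[m],1)
for tol in (.01,.005,.004):
    k=m&(abs(z-np.polyval(p,a))<tol); p=np.polyfit(a[k],z[k],1)
print("board tilt",np.degrees(np.arctan(p[0])).round(2),"top z at a=-.109,-.1,0:",np.polyval(p,[-.109,-.1,0]).round(4),"amin",np.percentile(a[k],.5).round(4),k.sum())
for a0 in (-.09,-.07,-.05):
    k2=(abs(a-a0)<.003)&(abs(z-np.polyval(p,a))<.004)&(abs(b)<.07)&(hsv[...,1]>50); print("edges b",a0,np.percentile(b[k2],[0.5,99.5]).round(4))
E
python3 prof.py .0113 0 .1305
```

```text
t 37.9 g [0.5929 0.0049 0.1325] yaw 3.107 F [-0.3  0.1 -2.4] w 0.0138 | off cm [1.44 0.02 0.19] turn -0.05177927306928609
g carrier [ 0.0256 -0.0003] 0.1325
board tilt 11.68 top z at a=-.109,-.1,0: [0.0804 0.0822 0.1029] amin -0.1045 12567
edges b -0.09 [-0.0569  0.0552]
edges b -0.07 [-0.057   0.0546]
edges b -0.05 [-0.057   0.0553]
```

send_rows(motion=[{"offset":[0,0.1,0.2],"turn":0},{"offset":[0.3,0.1,0.2],"turn":0},{"offset":[0.6,0.1,0.2],"turn":0},{"offset":[0.9,0.1,0.2],"turn":0},{"offset":[1.2,0.1,0.2],"turn":0},{"offset":[1.4,0.1,0.2],"turn":0},{"offset":[1.4,0.1,0.2],"turn":0},{"offset":[1.4,0.1,0.2],"turn":0}])

```text
t: 38.7
eef_pos: [0.5787, 0.0063, 0.2893]
ee_rot: [3.142, 0.0, 3.107]
force: [-0.6, 0.6, -2.3]
width: 0.014
```

```bash
python3 prof.py .0113 0 .1305
```

```text
t 38.7 g [0.5787 0.0064 0.1303] yaw 3.107 F [-0.6  0.6 -2.3] w 0.014 | off cm [ 0.02 -0.07 -0.02] turn -0.046947713284538395
g carrier [0.0114 0.0007] 0.1303
board tilt 11.64 top z at a=-.109,-.1,0: [0.0812 0.083  0.1036] amin -0.1067 12805
edges b -0.09 [-0.0561  0.0559]
edges b -0.07 [-0.0558  0.0558]
edges b -0.05 [-0.0561  0.0556]
```

Hooked: the top surface is at 81.2 mm under the 83 mm lip edge and the board is centred. Now swing the far end down.

send_rows(motion=[{"offset":[0,-0.05,0],"turn":0},{"offset":[0,-0.05,0.3],"turn":0},{"offset":[-0.1,-0.05,0.6],"turn":0},{"offset":[-0.1,-0.05,0.9],"turn":0},{"offset":[-0.15,-0.05,1.2],"turn":0},{"offset":[-0.2,-0.05,1.5],"turn":0},{"offset":[-0.2,-0.05,1.8],"turn":0},{"offset":[-0.2,-0.05,1.8],"turn":0}], squeeze=5)

```text
t: 39.55
eef_pos: [0.5804, 0.0057, 0.2705]
ee_rot: [-3.141, -0.001, 3.107]
force: [0.8, 0.1, -2.2]
width: 0.0136
```

```bash
python3 prof.py .0138 0 .111
```

```text
t 39.5 g [0.5802 0.0057 0.1115] yaw 3.107 F [ 0.8  0.1 -2.2] w 0.0136 | off cm [-0.08 -0.01  0.05] turn -0.06050001391582782
g carrier [0.0132 0.0002] 0.1115
board tilt 3.95 top z at a=-.109,-.1,0: [0.079  0.0796 0.0865] amin -0.1066 14967
edges b -0.09 [-0.0565  0.0557]
edges b -0.07 [-0.0564  0.0558]
edges b -0.05 [-0.0563  0.0555]
```

send_rows(motion=[{"offset":[0,0,0.2],"turn":0},{"offset":[-0.05,0,0.4],"turn":0},{"offset":[-0.1,0,0.6],"turn":0},{"offset":[-0.1,0,0.8],"turn":0},{"offset":[-0.1,0,0.95],"turn":0},{"offset":[-0.1,0,1.0],"turn":0},{"offset":[-0.1,0,1.0],"turn":0}])

```text
t: 40.3
eef_pos: [0.5816, 0.0057, 0.2612]
ee_rot: [3.142, 0.0, 3.107]
force: [-0.7, -0.7, -0.8]
width: 0.0141
```

```bash
python3 prof.py .0148 0 .101
```

```text
t 40.3 g [0.5816 0.0057 0.1022] yaw 3.107 F [-0.7 -0.7 -0.8] w 0.0141 | off cm [-0.04 -0.02  0.12] turn -0.0533228053530479
g carrier [0.0144 0.0002] 0.1022
board tilt -0.03 top z at a=-.109,-.1,0: [0.078 0.078 0.078] amin -0.1067 16343
edges b -0.09 [-0.0563  0.0556]
edges b -0.07 [-0.0566  0.0555]
edges b -0.05 [-0.0566  0.0553]
```

send_rows(motion=[{"offset":[0,0,0],"turn":0},{"offset":[0,0,0],"turn":0},{"offset":[0,0,0],"turn":0},{"offset":[0,0,0],"turn":0},{"offset":[0,0,-1],"turn":0},{"offset":[0,0,-4],"turn":0},{"offset":[0,0,-8],"turn":0},{"offset":[0,0,-8],"turn":0}], hand=-0.1)

```text
t: 41.15
eef_pos: [0.5833, 0.0059, 0.3477]
ee_rot: [3.14, 0.009, 3.108]
force: [0.6, 0.7, 1.0]
width: 0.0393
```

send_rows(motion=[{"offset":[0,0,0],"turn":8.5},{"offset":[0,0,0],"turn":17},{"offset":[0,0,0],"turn":25.5},{"offset":[0,0,0],"turn":34},{"offset":[0,0,0],"turn":42},{"offset":[0,0,0],"turn":50},{"offset":[0,0,0],"turn":58},{"offset":[0,0,0],"turn":66}])

```text
t: 41.95
eef_pos: [0.5862, -0.0092, 0.3415]
ee_rot: [3.138, -0.024, 1.976]
force: [0.6, 0.5, -0.1]
width: 0.0397
```

send_rows(motion=[{"offset":[0,0,0],"turn":8},{"offset":[0,0,0],"turn":16},{"offset":[0,0,0],"turn":24},{"offset":[0,0,0],"turn":24},{"offset":[0,0,0],"turn":24}])

```text
t: 42.45
eef_pos: [0.5864, -0.1142, 0.3186]
ee_rot: [3.124, -0.152, 1.673]
force: [0.8, 0.2, -0.6]
width: 0.0392
```

Run:
```python
from h import *
print(get_state()['q'].round(2))
go(*car(.1415,0,.150),np.pi/2+CY)
O=np.array(car(0,0,0))
for n in ("wrist","side"):
    f=grab_frame(n); P=world(f); d=P-O; a=d[...,0]*np.cos(CY)+d[...,1]*np.sin(CY); b=-d[...,0]*np.sin(CY)+d[...,1]*np.cos(CY); z=P[...,2]
    m=(z>.092)&(z<.118)&(a>.12)&(a<.165)&(abs(b)<.035)&(f["frame"].max(2)<110)
    print(n,m.sum(), [np.percentile(v[m],[2,50,98]).round(4) for v in (a,b,z)] if m.sum()>10 else "")
    t=m&(z>.109); print("top",t.sum(),[np.percentile(v[t],[2,98]).round(4) for v in (a,b)] if t.sum()>5 else "")
    c=(abs(a)<.118)&(abs(b)<.055)&(abs(b)>.015)&(z>.06)&(z<.09); c&=(a>-.105); print("cover z",[np.median(z[c&(abs(a-q)<.01)]).round(4) for q in (-.09,-.05,.05,.11) if (c&(abs(a-q)<.01)).sum()>5])
    cv2.imwrite(f"pics/l_{n}.png",f["frame"])
```

```text
[ 0.08  0.31 -0.2  -0.18 -1.06 -3.03]
t 42.5 g [ 0.5866 -0.0899  0.1614] yaw 1.673 F [ 0.8  0.2 -0.6] w 0.0392 | off cm [ 7.55 13.03  2.54] turn 7.800909988899974
wrist 1373 [array([0.136 , 0.1388, 0.1475]), array([-0.0186, -0.0031,  0.0132]), array([0.0928, 0.1108, 0.114 ])]
top 772 [array([0.1362, 0.1478]), array([-0.0183,  0.0135])]
cover z [np.float64(0.078), np.float64(0.078), np.float64(0.078), np.float64(0.078)]
side 76 [array([0.1364, 0.1422, 0.1492]), array([-0.0213, -0.0131,  0.0146]), array([0.0927, 0.1092, 0.1142])]
top 41 [array([0.1364, 0.1486]), array([-0.0204,  0.0147])]
cover z [np.float64(0.0772), np.float64(0.0772), np.float64(0.077), np.float64(0.0772)]
```

View pics/l_wrist.png

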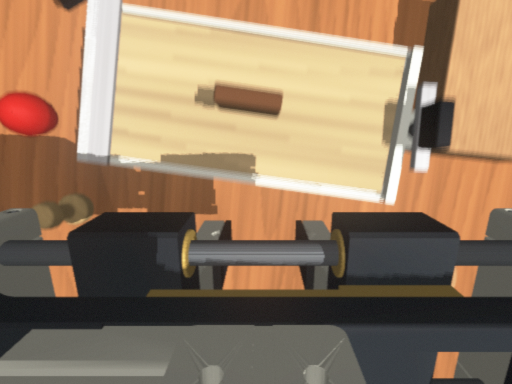

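The last joint reached its range end and the tool tilted. I'll turn back and use the other wrist direction. The cover is flat at 78 mm everywhere.

send_rows(motion=[{"offset":[0,0,0],"turn":-8},{"offset":[0,0,0],"turn":-16},{"offset":[0,0,0],"turn":-24},{"offset":[0,0,0],"turn":-32},{"offset":[0,0,0],"turn":-40},{"offset":[0,0,0],"turn":-48},{"offset":[0,0,0],"turn":-56},{"offset":[0,0,0],"turn":-64}])

```text
t: 43.35
eef_pos: [0.5865, -0.1124, 0.3186]
ee_rot: [2.997, -0.051, 2.802]
force: [-0.3, 0.7, -0.2]
width: 0.0396
```

```bash
python3 -c "
from h import *
print(get_state()['q'].round(3))
go(*car(.142,-.001,.16),np.pi*1.5+CY)"
```

```text
[ 0.079  0.312 -0.197 -0.175 -1.055 -1.907]
t 43.4 g [ 0.5866 -0.0882  0.1615] yaw 2.802 F [-0.3  0.7 -0.2] w 0.0396 | off cm [-8.6  12.33  1.5 ] turn -107.53347327445653
```

send_rows(motion=[{"offset":[0,0,-1],"turn":-8},{"offset":[0,0,-2],"turn":-16},{"offset":[0,0,-3],"turn":-24},{"offset":[0,0,-3],"turn":-32},{"offset":[0,0,-3],"turn":-40},{"offset":[0,0,-3],"turn":-48},{"offset":[0,0,-3],"turn":-56},{"offset":[0,0,-3],"turn":-64}])

```text
t: 44.15
eef_pos: [0.5864, -0.117, 0.3483]
ee_rot: [3.032, 0.107, -2.374]
force: [0.6, -0.3, -1.2]
width: 0.039
```

send_rows(motion=[{"offset":[0,0,0],"turn":-8},{"offset":[0,0,0],"turn":-16},{"offset":[0,0,0],"turn":-24},{"offset":[0,0,0],"turn":-32},{"offset":[0,0,0],"turn":-40},{"offset":[0,0,0],"turn":-43.5},{"offset":[0,0,0],"turn":-43.5},{"offset":[0,0,0],"turn":-43.5}])

```text
t: 44.95
eef_pos: [0.5864, -0.1172, 0.3481]
ee_rot: [3.135, 0.153, -1.618]
force: [-0.7, -0.0, -0.8]
width: 0.0396
```

```bash
python3 -c "
from h import *
s=get_state();R=Ro.from_euler('xyz',s['ee_rot']).as_matrix()
print(s['q'].round(3),s['eef_pos'],s['ee_rot']);print(R.round(3))
"
```

```text
[ 0.071  0.287 -0.161 -0.17  -1.117 -0.043] [ 0.58640008 -0.11721204  0.34808833] [ 3.13522821  0.15303564 -1.61753439]
[[-0.046 -0.999  0.001]
 [-0.987  0.046  0.153]
 [-0.152  0.006 -0.988]]
```

```bash
cat >> h.py <<'E'
def gt(p,d=.169):
    s=get_state();R=Ro.from_euler('xyz',s['ee_rot']).as_matrix()
    q=s['eef_pos']+R@[0,0,d]; print("t",round(s['t'],1),"pt",q.round(4),"rpy",s['ee_rot'].round(3),"F",s['force'].round(1),"w",round(s['width'],4),"q6",s['q'][5].round(2),"off cm",(R.T@(np.array(p)-q)*100).round(2))
E
python3 -c "
from h import *
gt(car(.142,-.0015,.155))"
```

```text
t 45.0 pt [ 0.5865 -0.0914  0.1811] rpy [ 3.135  0.153 -1.618] F [-0.7 -0.  -0.8] w 0.0396 q6 -0.04 off cm [ -9.17 -11.84   3.98]
```

send_rows(motion=[{"offset":[-2.3,-3,0],"turn":0},{"offset":[-4.6,-6,0],"turn":0},{"offset":[-6.9,-9,1],"turn":0},{"offset":[-9.2,-11.8,3],"turn":0},{"offset":[-9.2,-11.8,4],"turn":0},{"offset":[-9.2,-11.8,4],"turn":0},{"offset":[-9.2,-11.8,4],"turn":0},{"offset":[-9.2,-11.8,4],"turn":0}])

```text
t: 45.75
eef_pos: [0.7081, -0.0266, 0.3228]
ee_rot: [3.136, 0.153, -1.617]
force: [0.4, 0.2, 0.9]
width: 0.0394
```

Run:
```python
from h import *
gt(car(.142,-.0015,.1035))
O=np.array(car(0,0,0))
f=grab_frame("wrist"); P=world(f); d=P-O; a=d[...,0]*np.cos(CY)+d[...,1]*np.sin(CY); b=-d[...,0]*np.sin(CY)+d[...,1]*np.cos(CY); z=P[...,2]
m=(z>.08)&(z<.118)&(a>.12)&(a<.165)&(abs(b)<.04)
t=m&(z>.109); print("top",t.sum(),[np.percentile(v[t],[1,50,99]).round(4) for v in (a,b)] if t.sum()>5 else "")
t=m&(z>.085)&(z<.092)&(a>.13)&(a<.152); print("bar",t.sum(),[np.percentile(v[t],[1,50,99]).round(4) for v in (a,b)] if t.sum()>5 else "")
cv2.imwrite("pics/l2.png",f["frame"])
```

```text
t 45.8 pt [ 0.7084 -0.0008  0.1558] rpy [ 3.136  0.153 -1.617] F [0.4 0.2 0.9] w 0.0394 q6 -0.17 off cm [ 0.74 -0.09  5.18]
top 707 [array([0.1363, 0.1429, 0.1495]), array([-0.0191, -0.003 ,  0.0161])]
bar 385 [array([0.1345, 0.1443, 0.1512]), array([-0.0349, -0.0256,  0.0325])]
```

View pics/l2.png

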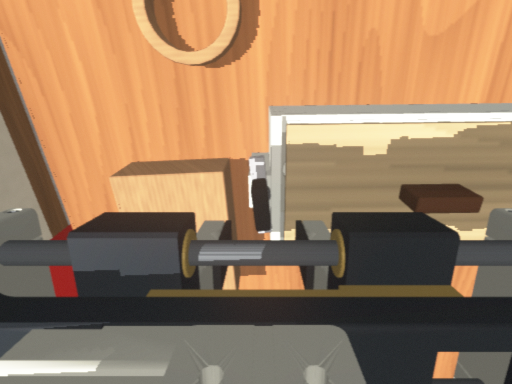

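send_rows(motion=[{"offset":[0.3,-0.1,2],"turn":0},{"offset":[0.5,-0.1,3.5],"turn":0},{"offset":[0.65,-0.1,4.6],"turn":0},{"offset":[0.75,-0.1,5.1],"turn":0},{"offset":[0.75,-0.1,5.1],"turn":0},{"offset":[0.75,-0.1,5.1],"turn":0},{"offset":[0.75,-0.1,5.1],"turn":0}])

```text
t: 46.5
eef_pos: [0.7094, -0.0255, 0.2708]
ee_rot: [3.136, 0.153, -1.616]
force: [0.5, -0.2, 0.1]
width: 0.0395
```

send_rows(motion=[{"offset":[0,0,0],"turn":0},{"offset":[0,0,0],"turn":0},{"offset":[0,0,0],"turn":0},{"offset":[0,0,0],"turn":0},{"offset":[0,0,0],"turn":0},{"offset":[0,0,0],"turn":0}], hand=-1, squeeze=5)

```text
t: 47.1
eef_pos: [0.7097, -0.0258, 0.2703]
ee_rot: [3.137, 0.153, -1.616]
force: [5.0, -2.0, -1.4]
width: 0.0125
```

```bash
python3 -c "
from h import *
gt(car(.1425,-.0013,.1035))"
```

```text
t 47.1 pt [ 0.7101 -0.      0.1033] rpy [ 3.137  0.153 -1.616] F [ 5.  -2.  -1.4] w 0.0125 q6 -0.15 off cm [ 0.01  0.05 -0.02]
```

send_rows(motion=[{"offset":[0,-0.05,0],"turn":-4},{"offset":[0,-0.05,0],"turn":-10},{"offset":[0,-0.05,0],"turn":-16},{"offset":[0,-0.05,0],"turn":-22},{"offset":[0,-0.05,0],"turn":-28},{"offset":[0,-0.05,0],"turn":-34},{"offset":[0,-0.05,0],"turn":-40},{"offset":[0,-0.05,0],"turn":-45}])

```text
t: 47.9
eef_pos: [0.7103, -0.0255, 0.2703]
ee_rot: [-3.035, 0.111, -0.821]
force: [5.6, -0.3, -1.5]
width: 0.0134
```

```bash
python3 -c "
from h import *
gt(car(.1425,-.0013,.1035))"
```

```text
t 47.9 pt [7.108e-01 3.000e-04 1.033e-01] rpy [-3.035  0.111 -0.821] F [ 5.6 -0.3 -1.5] w 0.0134 q6 0.64 off cm [-0.06  0.11 -0.02]
```

send_rows(motion=[{"offset":[0,0,0],"turn":-6},{"offset":[0,0,0],"turn":-12},{"offset":[0,0,0],"turn":-18},{"offset":[0,0,0],"turn":-24},{"offset":[0,0,0],"turn":-30},{"offset":[0,0,0],"turn":-36},{"offset":[0,0,0],"turn":-41},{"offset":[0,0,0],"turn":-45}])

```text
t: 48.7
eef_pos: [0.7102, -0.0249, 0.2704]
ee_rot: [-2.987, 0.004, -0.041]
force: [3.7, 2.0, 0.1]
width: 0.0144
```

send_rows(motion=[{"offset":[0,0,0],"turn":-1},{"offset":[0,0,0],"turn":-2},{"offset":[0,0,0],"turn":-2},{"offset":[0,0,0],"turn":-2}])

```text
t: 49.1
eef_pos: [0.7101, -0.0249, 0.2704]
ee_rot: [-2.987, -0.001, -0.012]
force: [3.9, 4.3, -0.0]
width: 0.0139
```

```bash
python3 -c "
from h import *
gt(car(.1425,-.0013,.1035)); print(get_state()['moment'])
f=grab_frame('side'); cv2.imwrite('pics/s7.png',cv2.resize(f['frame'][140:230,200:360],(800,450),interpolation=cv2.INTER_CUBIC))"
```

```text
t 49.1 pt [0.7105 0.0011 0.1035] rpy [-2.987e+00 -1.000e-03 -1.200e-02] F [ 3.9  4.3 -0. ] w 0.0139 q6 1.46 off cm [-0.09  0.12 -0.02]
[ 0.59706869 -1.32142352 -0.26752449]
```

View pics/s7.png

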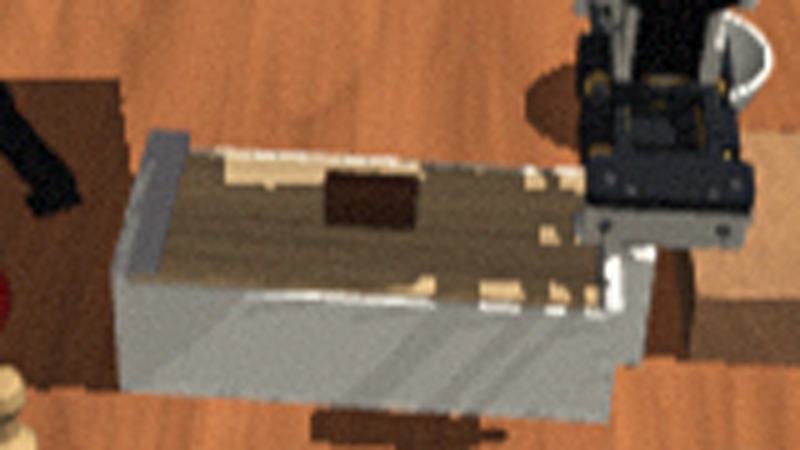

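send_rows(motion=[{"offset":[0,0,0],"turn":-2},{"offset":[0,0,0],"turn":-4},{"offset":[0,0,0],"turn":-4},{"offset":[0,0,0],"turn":-4}])

```text
t: 49.55
eef_pos: [0.7099, -0.0249, 0.2704]
ee_rot: [-2.988, -0.011, 0.057]
force: [3.6, 4.2, 1.3]
width: 0.0152
```

```bash
python3 -c "
from h import *
gt(car(.1425,-.0013,.1035)); print(get_state()['moment'])
s=get_state();R=Ro.from_euler('xyz',s['ee_rot']).as_matrix();print('up 9cm:',R.T@[0,0,9])"
```

```text
t 49.5 pt [0.7102 0.0011 0.1034] rpy [-2.988 -0.011  0.057] F [3.6 4.2 1.3] w 0.0152 q6 1.53 off cm [-0.07  0.11 -0.03]
[ 0.9212381  -0.96404777 -0.27459522]
up 9cm: [ 0.09594003 -1.38034413 -8.89299981]
```

The fingers are being spread (15.2 mm), so the button is at its stop. Release and rise straight up.

send_rows(motion=[{"offset":[0,0,0],"turn":0},{"offset":[0,0,0],"turn":0},{"offset":[0,0,0],"turn":0},{"offset":[0,0,0],"turn":0},{"offset":[0,0,0],"turn":0}], hand=-0.1)

```text
t: 50.05
eef_pos: [0.7094, -0.0258, 0.2698]
ee_rot: [-2.989, -0.009, 0.058]
force: [-0.5, -0.1, -0.7]
width: 0.0388
```

send_rows(motion=[{"offset":[0,-0.3,-2],"turn":0},{"offset":[0,-0.8,-5],"turn":0},{"offset":[0,-1.4,-9],"turn":0},{"offset":[0,-2,-13],"turn":0},{"offset":[0,-2.5,-16],"turn":0},{"offset":[0,-2.5,-16],"turn":0}])

```text
t: 50.65
eef_pos: [0.7085, -0.0257, 0.4383]
ee_rot: [-2.989, -0.019, 0.059]
force: [-0.2, 0.3, 0.1]
width: 0.0394
```

send_rows(motion=[{"offset":[-1,-4,0],"turn":0},{"offset":[-2,-8,0],"turn":0},{"offset":[-4,-12,0],"turn":0},{"offset":[-6,-16,0],"turn":0},{"offset":[-8,-20,0],"turn":0},{"offset":[-8,-20,0],"turn":0},{"offset":[-8,-20,0],"turn":0}])

```text
t: 51.35
eef_pos: [0.6155, 0.1682, 0.4618]
ee_rot: [-2.988, -0.01, 0.061]
force: [-0.3, -1.1, -0.3]
width: 0.0395
```

Run:
```python
from h import *
s=get_state(); print(s['eef_pos'],s['t'])
O=np.array(car(0,0,0))
for n in ("scene","side"):
    f=grab_frame(n); P=world(f); d=P-O; a=d[...,0]*np.cos(CY)+d[...,1]*np.sin(CY); b=-d[...,0]*np.sin(CY)+d[...,1]*np.cos(CY); z=P[...,2]
    m=(z>.109)&(z<.118)&(a>.10)&(a<.19)&(abs(b)<.05)
    if m.sum()>5:
        r=cv2.minAreaRect(np.c_[a[m],b[m]].astype(np.float32)*1000); print(n,m.sum(),r, np.percentile(a[m],[1,99]),np.percentile(b[m],[1,99]))
        pc=np.cov(a[m],b[m]); w,v=np.linalg.eigh(pc); print("grip dir deg",np.degrees(np.arctan2(v[1,1],v[0,1])).round(1))
    c=(abs(a)<.118)&(abs(b)<.055)&(abs(b)>.015)&(z>.06)&(z<.09)&(a>-.105)
    print("cover",[np.median(z[c&(abs(a-q)<.01)]).round(4) for q in (-.09,-.05,.05,.11) if (c&(abs(a-q)<.01)).sum()>5])
    cv2.imwrite(f"pics/e_{n}.png",f["frame"])
    if n=="scene": cv2.imwrite("pics/e_crop.png",cv2.resize(f["frame"][150:290,180:340],(800,700))[:600])
```

```text
[0.61554703 0.16819271 0.46184333] 51.35
scene 60 ((144.40826416015625, 1.2023444175720215), (36.637786865234375, 14.469886779785156), 3.2199912071228027) [0.12631447 0.1618595 ] [-0.00564236  0.00861178]
grip dir deg 178.6
cover [np.float64(0.0784), np.float64(0.0783), np.float64(0.0782), np.float64(0.0781)]
side 45 ((142.29151916503906, -2.3945226669311523), (13.795560836791992, 33.86538314819336), 87.327880859375) [0.12530109 0.1591708 ] [-0.00974719  0.00415831]
grip dir deg 175.2
cover [np.float64(0.0772), np.float64(0.0772), np.float64(0.0771), np.float64(0.0771)]
```

View pics/e_crop.png

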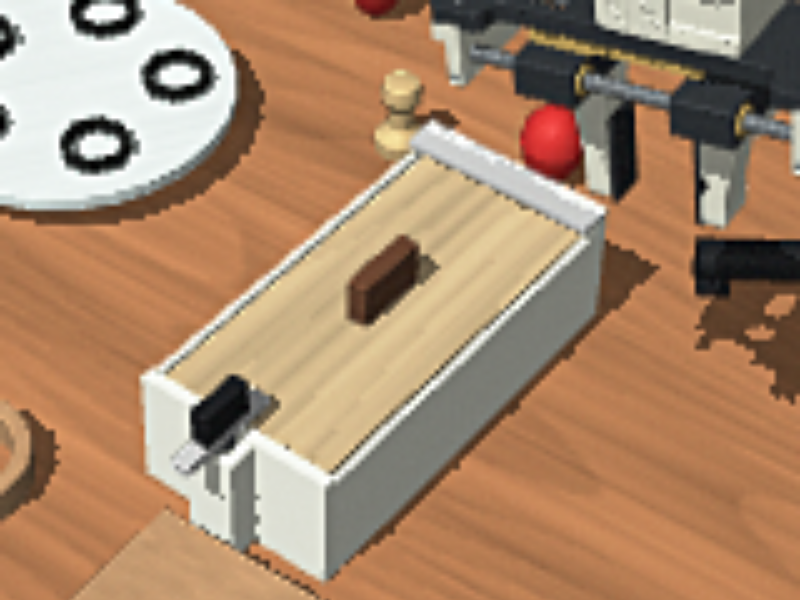

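View pics/e_side.png

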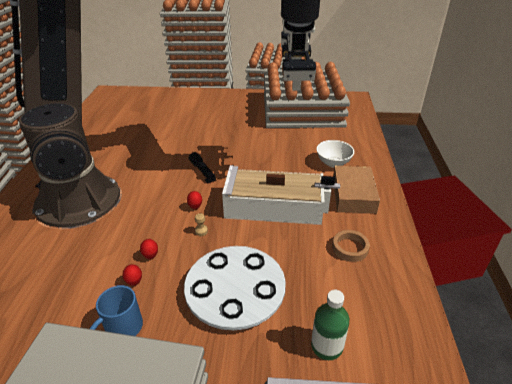

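Everything looks right: cover flat, button over the edge. One close look will verify the button angle.

send_rows(motion=[{"offset":[1.2,4,0],"turn":0},{"offset":[2.4,8,0.5],"turn":0},{"offset":[3.6,12,1],"turn":0},{"offset":[4.8,16,1.5],"turn":0},{"offset":[6,20,2],"turn":0},{"offset":[6,20,2],"turn":0},{"offset":[6,20,2],"turn":0}])

```text
t: 52.15
eef_pos: [0.6885, -0.0261, 0.4103]
ee_rot: [-2.989, -0.007, 0.055]
force: [0.3, 0.1, -0.2]
width: 0.0395
```

Run:
```python
from h import *
s=get_state(); print(s['eef_pos'],s['t'])
O=np.array(car(0,0,0))
f=grab_frame("wrist"); P=world(f); d=P-O; a=d[...,0]*np.cos(CY)+d[...,1]*np.sin(CY); b=-d[...,0]*np.sin(CY)+d[...,1]*np.cos(CY); z=P[...,2]
for nm,lo,hi in (("grip",.108,.118),("bar",.0855,.092)):
    m=(z>lo)&(z<hi)&(a>.10)&(a<.19)&(abs(b)<.04)
    if m.sum()<20: print(nm,m.sum()); continue
    r=cv2.minAreaRect(np.c_[a[m],b[m]].astype(np.float32)*1000); print(nm,m.sum(),np.round(r[0],1),np.round(r[1],1),round(r[2],1))
    A,B=a[m],b[m]; bins=np.arange(A.min()+.003,A.max()-.003,.004)
    for s_,q in (("lo",3),("hi",97)):
        e=[np.percentile(B[abs(A-x)<.002],q) for x in bins if (abs(A-x)<.002).sum()>3]; x=[x for x in bins if (abs(A-x)<.002).sum()>3]
        print(s_,"edge deg",np.degrees(np.polyfit(x,e,1)[0]).round(1))
cv2.imwrite("pics/l3.png",cv2.resize(f["frame"],(800,600)))
```

```text
[ 0.68845182 -0.02614913  0.41031185] 52.15
grip 394 [143.3  -1.4] [35.9 12. ] 0.1
lo edge deg -0.0
hi edge deg 0.6
bar 274 [143.5  -1.4] [67.7 12. ] 0.1
lo edge deg -0.1
hi edge deg 0.2
```

View pics/l3.png

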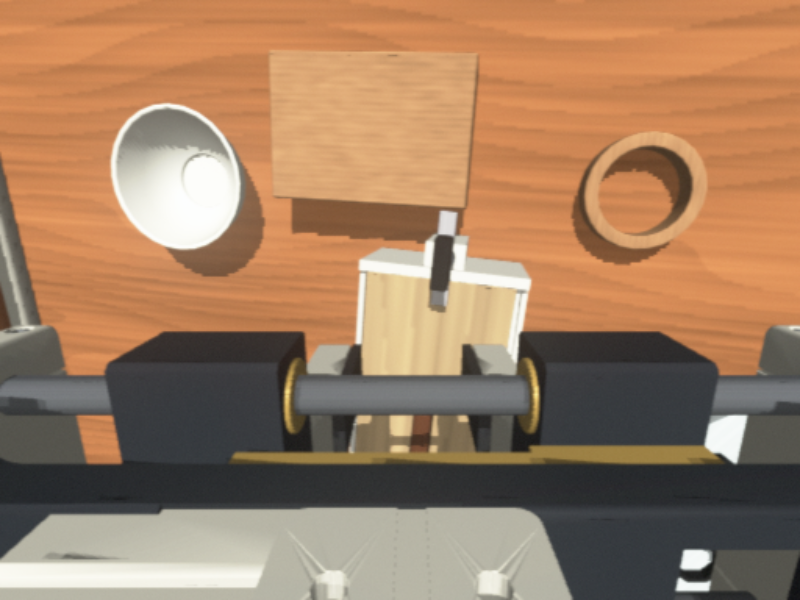

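The button at (442,255) lies along the carrier's x to within 0.1°, with its bar over the cover edge. The robot is clear, so I hand in.

```bash
python3 -c "
from station import *
print(job_done())"
```

```text
the job is handed in; nothing more can be done
None
```

The carrier is loaded, covered and locked, and I handed the job in at about 52 s of the 210 s.

- **Eggs:** only four brown eggs were on the turntable. I stood them upright in cells 1–4, lowering each until it nearly or just touched before releasing. I did not touch the red look-alikes.
- **Cover:** I let it tilt about 11.5° in the grip, slid one end under the lip, and swung the other end down.
- **Button:** I turned it until the grip spread against its stop.

**Last checks:**
- All four eggs were within about 1 mm of their cell centres, with tops at about 64–66 mm, measured before the cover went on.
- The cover lies flat, with its top at 77–78 mm along its length.
- The button lies within 0.1° of the carrier's x, with its bar over the cover's far edge.
- In the last pictures the other things on the bench look undisturbed, and the robot is clear of everything.

**Two things did not go as planned:**
- **Wrist joint:** the first wrist turn for the button ran the last joint to its range end (read −3.03). The tool tilted about 9° and swung about 12 cm sideways in free space. I turned the button with the tool still tilted. The reading shows the joint at its limit; I did not check for a tiny overshoot.
- **Button turn:** side forces of about 4–6 N showed at the wrist, far below the limits.

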